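# Calibrate the colour meter: stand the reference tile at its port and hold the key over

## Robot

A 6-joint arm with a two-finger parallel gripper is mounted at the origin on the work surface. World frame = base frame: x ahead of the robot, y to its left, z up, the work surface at z = 0. Lengths are in m, angles in rad, forces in N, time in s.
With the tool pointing down it reaches from about 0.4 to 0.825 m from the base axis. Payload 7 kg.
Tool frame: the origin (TCP) lies at the very end of the fingers, on their centre line; the grasp point (between the pads) lies 19 mm behind it; z points along the fingers, y is the line along which they close (so a half turn about z gives the same grasp; the last joint's range is limited). The gripper opens to 88 mm and grips with 3 to 60 N. Pads are 19 mm wide; open, the fingers measure 130 mm over their backs; the gripper's body (78 mm by 193 mm) begins 47 mm behind the grasp point.
Start: joints at [1.442, 0.359, 0.012, 0, -1.224, -0.288], TCP at [0.273, 0.617, 0.206] pointing down, gripper open.
Joint ranges: [-3.07, 3.07], [-1.43, 2.12], [-1.02, 1.25], [-3.03, 1.67], [-3.05, -0], [-3.03, 3.03]. Speed limits (rad/s): [2.39, 2.39, 3.01, 3.14, 3.14, 3.14].

## Interface

Orientations are given as [roll, pitch, yaw] about the fixed x, y, z axes, in that order (R = Rz(yaw) Ry(pitch) Rx(roll)).
In Python, from station import arm, grab_frame gives the robot as it stands.
- The arm moves only by the tool jog_arm, never from a script. Its argument "deltas" is a list that holds one entry, the list of rows, each a list of 4 numbers: the shift along the tool's x, y, z in units of 60 mm (1.0 is 60 mm), then the turn about the tool's z in units of 5 degrees (1.0 is 5 degrees). A call has 1 to 8 rows; each row is the pose to reach, as a shift and turn from the pose commanded when the call began, along the tool's axes at that moment; what a row does not reach only later rows make up. A row lasts 1/8 s, in which the tool goes at most 62.5 mm and 10.7 degrees, less where a joint would pass 70% of its speed; a pose out of reach is approached as far as the arm can. A call with a gripper value outside its range is refused whole. "grip" is the finger opening in mm, from 0 to 87.6, set as the call begins (left out, the last holds). The fingers move at their own pace and stop on an object; "squeeze" is the grip in N (left out, the last holds). Time passes only in rows, so rows that repeat a pose let the fingers close. It gives the time, the measured TCP pose, the force, the opening and the grip force at its end, in the units of the state.
- arm.get_state(): the state, without advancing time (a new reading comes with each control period).
- grab_frame(name): name is "side" or "top" or "wrist"; returns a dict with "img" (384x512x3 uint8, red, green, blue), "vfov" (degrees; the focal length in pixels is half the picture's height over the tangent of half this angle, whatever the lens; pixels are square), "cx", "cy" (the principal point, pixels), "xyz" and "rotation" of the camera in the world. Camera axes: x right, y down, z forward; pixel columns grow to the right and rows downward; lengths in m; the calibration is good to about 2 mm. A picture is of the moment at which its call begins. There is no depth.
- arm.job_done(): hands the job in; it is judged then, once.
The state is a dict: "t": time; "q": joint angles; "qd": joint speeds; "joint_efforts": joint torques, N m; "eef_pos": TCP position; "ee_rot": TCP orientation; "force": force on the tool from outside, world axes, zero at the start; "moment": the same for the moment, N m; "width": finger opening in m; "gripper_force": force on a finger pad.
Only numpy, scipy, OpenCV 4.12 (cv2) and the standard library are available. Lean on these libraries where they do the work, as an engineer would, in place of code of your own. Each camera call takes 0.05 s, during which the arm holds its last target. There are 200 camera calls.

## Task

Calibrate the colour meter: take the reference tile out of its cradle and stand it upright on a short edge on the sample shelf, its white face (the one lying underneath) close against the measuring port and square to it, and let go of it. Then take the service key (the one with the rectangular bow) from the key stand, work it fully home past the sticky pins of the key switch, turn it clockwise about a quarter turn to its stop and keep holding it there: the switch springs back, so finish while still holding the key turned. Leave the other key and everything else on the bench where they are.

Things in the scene. Friction and masses are not known exactly. Their poses are not given: they have to be found in the camera images.
- ref_tile: White ceramic reference tile in a frame, 90 x 60 x 12 mm, about 0.13 kg, grey back. Origin: centre of the WHITE FACE. x along the 90 mm, y along the 60 mm, z out of the grey back. It starts lying level, white face down, in the cradle, underside 28 mm above the bench, its +x end towards the meter, to the robot's right (within 25 degrees).
- tile_cradle: Black cradle fixed to the bench, 130 (x) x 90 (y) x 33 mm high, origin under its centre. Ledges 28 mm high with 5 mm lips carry the tile's two ends. In the middle, for |x| < 27 mm, it is open to both sides and down to a 4 mm floor, so that fingers can take the tile by its long edges, across its 60 mm.
- instrument: Colour meter, a fixed grey box 200 (x) x 240 (y) x 124 mm high, origin under its centre, front face to -x, which looks to the robot's left (within 15 degrees). An aluminium sample shelf in front, top 15 mm above the bench, reaches from 100 to 200 mm in front of the origin, 110 mm wide in y. On the deck: the key switch, beside the display.
- port (a point): Centre of the measuring port: the flat end of a black round nose, 50 mm across, that juts 36 mm out of the meter's front over the shelf. Axes of the meter: x points level into the meter, y to the left, z up. The shelf's top lies 45 mm below this point, so a tile on its short edge has its middle at port height; the shelf reaches 64 mm out in front of the port.
- keyhole (a point): Centre of the keyway's mouth in the key switch's round steel face, 39 mm across, 7 mm above the deck. Axes of the meter, x along the keyway. The keyway is 20.5 (x) x 7 mm (y) with a 2 mm chamfer straight down through a fixed 7 mm plate. Sprung sticky pins 11 and 16 mm down resist with up to 15 N: push on or wiggle. The key turns only once its bit is below the plate.
- barrel (a joint): Angle of the lock barrel: 0 = rest, in line with the keyway's mouth; grows clockwise seen from above; stop at 1.5. A spring drives it back to 0 (0.03 N m at rest, 0.12 N m at the stop). The key has about 0.1 rad of play in the barrel.
- service_key: Service key upright in the stand. Origin: bottom centre of its bit; z up, x along bit and bow; the same turned half round. Bit 18 (x) x 5 (y) x 11 mm high, rounded below; shank 5 mm round; 16 mm round collar 20 to 24 mm above the origin, which lands on the switch face when fully home (origin 20 mm below the mouth); bow a black rectangular paddle 32 (x) x 8 (y) mm, 34 to 68 mm above the origin.
- other_key: Another key in the other slot of the stand: like the service key, but with a bigger, round bow, a black disc 46 mm across and 8 mm thick.
- key_stand: Wooden key stand fixed to the bench, 140 (x) x 46 (y) x 30 mm high, origin under its centre. Slots 35 mm either side of the centre along x, 20.5 x 7.5 mm and 22 mm deep; the keys stand in them with collars on its top, bows along x, and draw straight up. Which key is in which slot varies.
- load_weight: Bystander: steel load weight, 50 mm round, 51 mm high.
- loupe: Bystander: black loupe, 38 mm round, 40 mm high.
- screwdriver: Bystander: black screwdriver lying down, 170 mm long.
- sample_jar: Bystander: glass jar, 56 mm round, 75 mm high.
- mug: Bystander: white mug, 80 mm round, 92 mm high.
- mouse: Bystander: black computer mouse, 108 x 60 x 34 mm.

How it is judged:
On the way, in this order (a step that is already met when the one before it is completed fails the run):
1. the reference tile stands by itself on its short edge on the sample shelf, white face at the port (distance between ref_tile and port below 0.011 m and (angle between ref_tile's own x axis and vertical below 0.1 rad or angle between ref_tile's own x axis and vertical above 3.04 rad) and angle between the z axis of ref_tile and the x axis of port, either way round below 0.2 rad and linear speed of ref_tile below 0.03 m/s and contact force between each of the arm, the fingers and ref_tile below 0.2 N), for 0.3 s.
2. the service key is fully home in the key switch (horizontal distance between service_key and keyhole below 0.003 m and z of service_key in the frame of keyhole below -0.017 m and angle between service_key's own z axis and vertical below 0.15 rad), for 0.2 s.
3. the key has turned the switch about a quarter clockwise (all of step 2 and value of joint barrel above 1.3 rad), for 0.2 s.
At the end, for the whole second after the job is handed in: Tile untouched, on its short edge, within 6 deg of upright and 11 deg of square, white face centre within 11 mm of the port centre; service key within 3 mm of fully home, the barrel held beyond 1.3 of its 1.5 rad by fingers gripping the key with over 3 N (all of step 1 and all of step 3 and contact force between the fingers and service_key above 3 N); the arm keeps its last pose, push and grip.
It fails at once if the other key is taken out or pulled up (distance of other_key from where it was at the start of the episode above 0.015 m).
It fails at once if a bystander on the bench is pushed away (more than 30 mm) (distance of any of load_weight, loupe, screwdriver, sample_jar, mug, mouse from where it was at the start of the episode above 0.03 m).
It also fails if it takes over 64 s, if anything falls off the work surface, if the arm or the gripper's body presses on something with over 40 N, if the wrist force passes 120 N, or if a joint passes its speed limit or range.

## Working session

There is one attempt and no reset: what is moved stays moved. The work goes in short steps, Python scripts to look and compute and a tool call to move; the robot and the scene stay as the last step left them, time stands still between calls to the robot, and variables do not carry over. Pictures are saved under pics/ and viewed, at most 10 in all, crops included, and the job is handed in when it is done.

Besides the shell and the picture viewer there is one more tool, called after "Emit:" in YAML: its name, and indented under it one key for each argument. jog_arm: Moves the arm, as the interface text tells. Its arguments: {"type":"object","properties":{"deltas":{"type":"array"},"grip":{"type":"number"},"squeeze":{"type":"number"}},"required":["deltas"]}

```bash
mkdir -p pics; ls
python3 - <<'E'
from station import arm, grab_frame
import cv2,json,pickle
s=arm.get_state();print({k:s[k] for k in('t','eef_pos','ee_rot','width','q')})
F={}
for n in('side','top','wrist'):
    f=grab_frame(n);F[n]=f;print(n,f['vfov'],f['cx'],f['cy'],f['xyz'],f['rotation'])
    cv2.imwrite(f'pics/{n}0.png',f['img'][:,:,::-1])
pickle.dump(F,open('f0.pkl','wb'))
b=cv2.resize(F['top']['img'],(800,600),interpolation=cv2.INTER_CUBIC)
cv2.imwrite('pics/top0b.png',b[:,:,::-1])
b=cv2.resize(F['side']['img'],(800,600),interpolation=cv2.INTER_CUBIC)
cv2.imwrite('pics/side0b.png',b[:,:,::-1])
E
```

```text
pics
{'t': 0.0, 'eef_pos': array([0.27311001, 0.61671605, 0.20532118]), 'ee_rot': array([ 3.13993658e+00, -1.52858218e-04, -4.16963991e-01]), 'width': 0.08748965567938019, 'q': array([ 1.44205303e+00,  3.59399551e-01,  1.10718974e-02, -3.44689296e-04,
       -1.22409990e+00, -2.88103437e-01])}
side 51.15872727466037 261.5269785848244 190.5292698134312 [ 0.02578561 -0.79153825  0.85938762] [-2.27226731 -0.00936742 -0.63752679]
top 52.57974418072857 260.6700987915988 192.72112580625347 [ 0.33965896 -0.08825903  1.33268103] [-2.93383282  0.00300404 -1.46183576]
wrist 60.97893058229608 249.96923488384672 188.8702837725659 [0.33486712 0.58992995 0.38401062] [ 2.88372979e+00 -1.61835612e-03 -1.98698457e+00]
```

View pics/top0b.png

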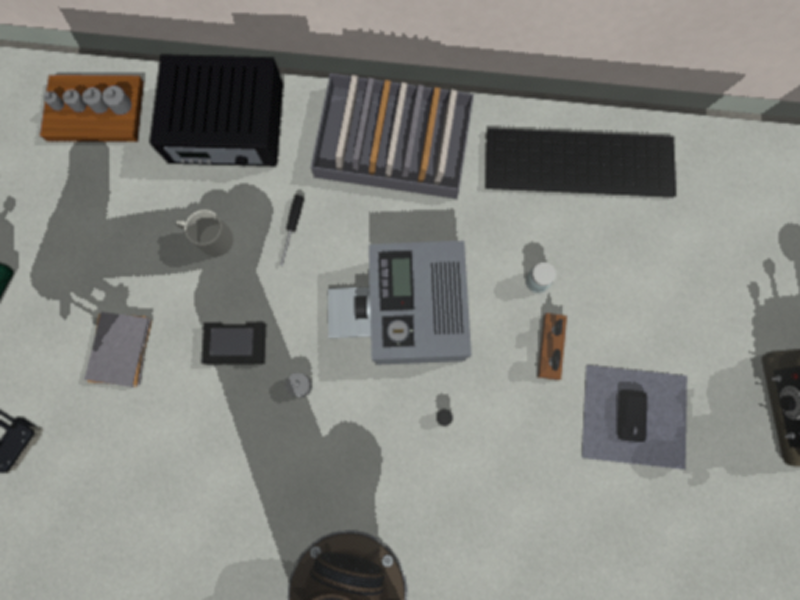

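View pics/side0b.png

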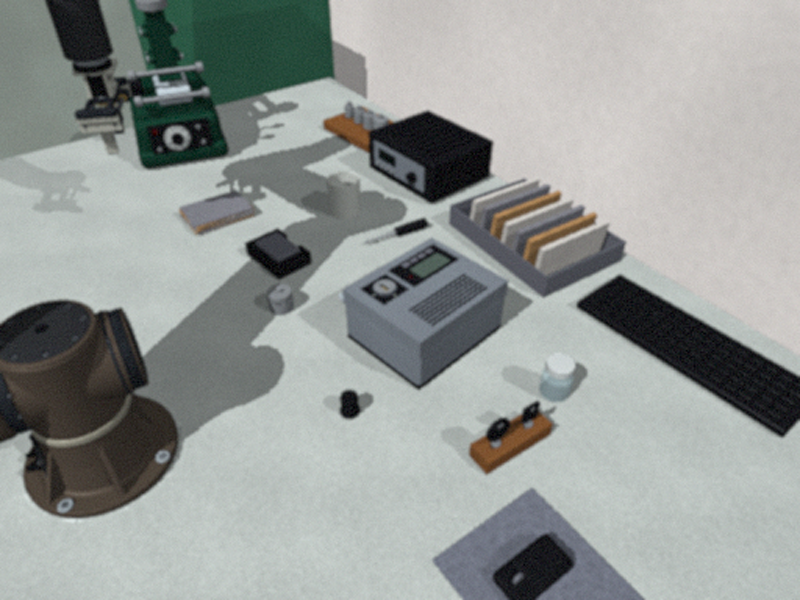

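```bash
cat > h.py <<'E'
import numpy as np, cv2, pickle
from scipy.spatial.transform import Rotation as R
def K(f):
    fl=192/np.tan(np.radians(f['vfov'])/2); return np.array([[fl,0,f['cx']],[0,fl,f['cy']],[0,0,1]])
def rot(r): return R.from_euler('xyz',r).as_matrix()
def un(f,px,z):
    d=rot(f['rotation'])@np.linalg.inv(K(f))@np.array([px[0],px[1],1.]); o=np.array(f['xyz'])
    return o+d*(z-o[2])/d[2]
def pr(f,P):
    p=K(f)@rot(f['rotation']).T@(np.atleast_2d(P)-f['xyz']).T; return (p[:2]/p[2]).T
def togo(s,tgt,yaw=None):
    "jog units from state s to world target tgt and yaw"
    d=rot(s['ee_rot']).T@(np.array(tgt)-s['eef_pos'])/0.06
    dy=0 if yaw is None else (yaw-s['ee_rot'][2]+np.pi)%(2*np.pi)-np.pi
    return np.round(d,3), round(-np.degrees(dy)/5,3)
E
python3 - <<'E'
from h import *
F=pickle.load(open('f0.pkl','rb'));t=F['top']
for n,p,z in [('cradle',(234,343),.033),('keyhole',(398,331),.131),('stand',(553,346),.03),('nose',(361,307),.085),
 ('box TL',(370,241),.124),('TR',(465,241),.124),('BL',(371,363),.124),('BR',(470,359),.124),('crTL',(204,322),.033),('crTR',(265,321),.033),('crBL',(202,365),.033),('crBR',(265,363),.033),
 ('stT',(554,313),.03),('stB',(552,379),.03),('weight',(300,385),.03),('loupe',(445,417),.03),('jar',(543,277),.06),('mug',(204,228),.08)]:
    print(n,un(t,np.array(p)/1.5625,z).round(3))
w=F['wrist'];Rt=rot([3.14,0,-.417]);T=np.array([.2731,.6167,.2053])
print('cam in tool',Rt.T@(w['xyz']-T),(Rt.T@rot(w['rotation'])).round(3), 'tcp px',pr(w,T))
c=un(w,(250,189),.03);print('centre sees',c, 'in tool',Rt.T@(c-T))
E
```

```text
cradle [0.479 0.307 0.033]
keyhole [ 0.528 -0.045  0.131]
stand [ 0.548 -0.378  0.03 ]
nose [0.578 0.039 0.085]
box TL [0.711 0.034 0.124]
TR [ 0.732 -0.162  0.124]
BL [0.46  0.001 0.124]
BR [ 0.489 -0.194  0.124]
crTL [0.518 0.38  0.033]
crTR [0.534 0.248 0.033]
crBL [0.425 0.367 0.033]
crBR [0.444 0.234 0.033]
stT [ 0.621 -0.376  0.03 ]
stB [ 0.477 -0.38   0.03 ]
weight [0.406 0.153 0.03 ]
loupe [ 0.373 -0.161  0.03 ]
jar [ 0.691 -0.341  0.06 ]
mug [0.715 0.399 0.08 ]
cam in tool [ 0.06731656 -0.00025618 -0.17871125] [[ 0.001 -0.967 -0.255]
 [ 1.     0.001  0.   ]
 [-0.    -0.255  0.967]] tcp px [[250.30728458 222.37240128]]
centre sees [0.24908877 0.62718054 0.03      ] in tool [-2.61984818e-02 -1.36619951e-04  1.75300005e-01]
```

Emit:
jog_arm:
  deltas:
    - [[0.7,0.5,0,1.5],[1.5,1.0,0,3.3],[2.3,1.6,0,5.1],[3.1,2.1,0,7.0],[3.9,2.7,0,8.9],[4.7,3.2,0,10.8],[5.46,3.72,0,11.8],[5.46,3.72,0,11.8]]

```text
t: 1.15
eef_pos: [0.4837, 0.2774, 0.2061]
ee_rot: [3.141, -0.0, -1.452]
force: [-0.9, 0.4, -0.2]
width: 0.0878
gripper_force: 0.0
```

Run:
```python
from station import arm, grab_frame
from h import *
s=arm.get_state();print(s['t'],s['eef_pos'],s['ee_rot'],s['force'])
f=grab_frame('wrist');pickle.dump((s,f),open('w1.pkl','wb'));print(f['xyz'],f['rotation'])
cv2.imwrite('pics/w1.png',cv2.resize(f['img'],(800,600),interpolation=cv2.INTER_CUBIC)[:,:,::-1])
```

```text
1.15 [0.48365831 0.27736447 0.20614471] [ 3.14120069e+00 -4.78084421e-04 -1.45188503e+00] [-0.89314945  0.43854048 -0.17183853]
[0.49126752 0.21036479 0.38474471] [ 2.88492795e+00 -1.78632733e-03 -3.02194743e+00]
```

View pics/w1.png

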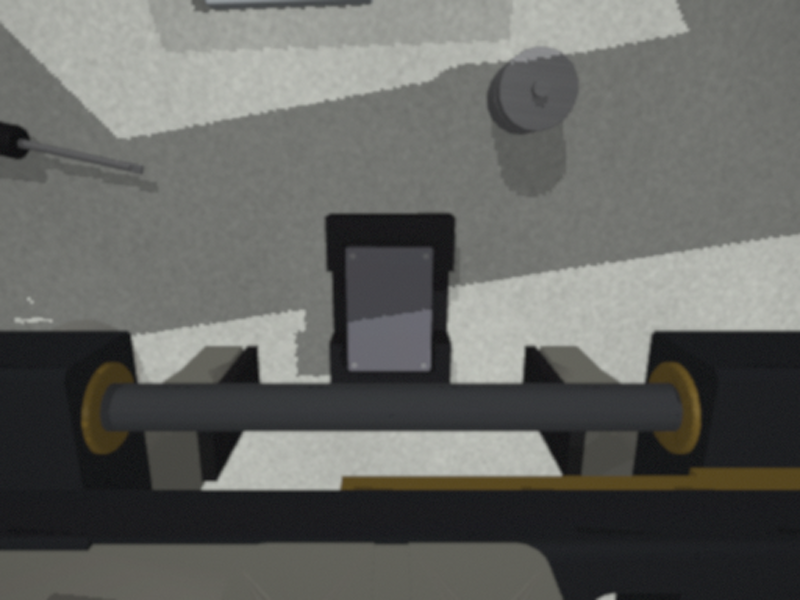

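The tile's grey back is visible at (346,247), (433,247), (432,372), (347,371) in the 800-px view, between the cradle ledges; the weight is at (538,90).

Run:
```python
from h import *
s,f=pickle.load(open('w1.pkl','rb'))
P=[un(f,np.array(p)/1.5625,.040) for p in [(346,246.5),(433,246.5),(432.5,372),(346.5,371.5)]]
for p in P: print(p.round(4))
c=np.mean(P,0);u=(P[0]+P[1]-P[2]-P[3])/2;yaw=np.arctan2(u[1],u[0])
print('c',c,'len',np.linalg.norm(u),'wid',np.linalg.norm(P[0]-P[1]),np.linalg.norm(P[3]-P[2]),'yaw',yaw)
v=(P[1]-P[0]+P[2]-P[3])/2;print('yaw from v',np.arctan2(v[1],v[0])+np.pi/2-np.pi)
for off in (.015,.017):
  t=c+off*np.array([np.cos(yaw),np.sin(yaw),0]);t[2]=.015
  print(off,t,togo(s,t,yaw))
```

```text
[0.5142 0.2697 0.04  ]
[0.4552 0.2626 0.04  ]
[0.4426 0.354  0.04  ]
[0.5049 0.361  0.04  ]
c [0.47920677 0.31183435 0.04      ] len 0.0920027845120503 wid 0.059372309292433326 0.06263329745513911 yaw -1.451636428594523
yaw from v -4.596492146271302
0.015 [0.48098994 0.29694072 0.015     ] (array([-0.331,  0.004,  3.186]), np.float64(-0.003))
0.017 [0.48122769 0.2949549  0.015     ] (array([-0.297,  0.004,  3.186]), np.float64(-0.003))
```

Emit:
jog_arm:
  deltas:
    - [[-0.32,0,0.8,0],[-0.32,0,1.6,0],[-0.32,0,2.3,0],[-0.32,0,2.8,0],[-0.32,0,3.1,0],[-0.32,0,3.18,0],[-0.32,0,3.18,0]]

```text
t: 2.08
eef_pos: [0.48, 0.3002, 0.0156]
ee_rot: [-3.142, -0.0, -1.445]
force: [0.9, -0.9, -0.0]
width: 0.0876
gripper_force: 0.0
```

Emit:
jog_arm:
  deltas:
    - [[0,0,0,0],[0,0,0,0],[0,0,0,0],[0,0,0,0],[0,0,0,0]]
  grip: 50
  squeeze: 8

```text
t: 2.7
eef_pos: [0.4805, 0.2998, 0.016]
ee_rot: [-3.141, 0.001, -1.446]
force: [-0.5, -0.6, 4.2]
width: 0.0601
gripper_force: 8.0
```

Emit:
jog_arm:
  deltas:
    - [[0,0,-0.3,0],[0,0,-0.8,0],[0,0,-1.4,0],[0,0,-1.8,0],[0,0,-2.0,0],[0,0,-2.0,0]]

```text
t: 3.45
eef_pos: [0.48, 0.2996, 0.1355]
ee_rot: [-3.141, 0.001, -1.447]
force: [0.2, 0.1, -2.5]
width: 0.0603
gripper_force: 8.0
```

Emit:
jog_arm:
  deltas:
    - [[0,0,0,0],[0,0,0,0],[0,0,0,0],[0,0,0,0]]
  squeeze: 3

```text
t: 3.95
eef_pos: [0.48, 0.2994, 0.1351]
ee_rot: [3.141, -0.0, -1.447]
force: [0.1, 0.8, -2.1]
width: 0.0599
gripper_force: 3.0
```

Run:
```python
from station import arm, grab_frame
from h import *
s=arm.get_state();print(s['t'],s['eef_pos'],s['ee_rot'],s['force'])
f=grab_frame('wrist');g=grab_frame('side');pickle.dump((s,f,g),open('w2.pkl','wb'))
p=pr(g,s['eef_pos'])[0];print(p)
x,y=int(p[0]),int(p[1])
a=cv2.resize(f['img'],(400,300));b=cv2.resize(g['img'][max(y-40,0):y+35,x-50:x+50],(400,300),interpolation=cv2.INTER_CUBIC)
cv2.imwrite('pics/w2.png',np.hstack([a,b])[:,:,::-1])
```

```text
3.95 [0.48001531 0.29944018 0.13512066] [ 3.14117673e+00 -3.47753619e-04 -1.44661967e+00] [ 0.11726532  0.80726955 -2.05142533]
[174.50492604 134.02586255]
```

View pics/w2.png

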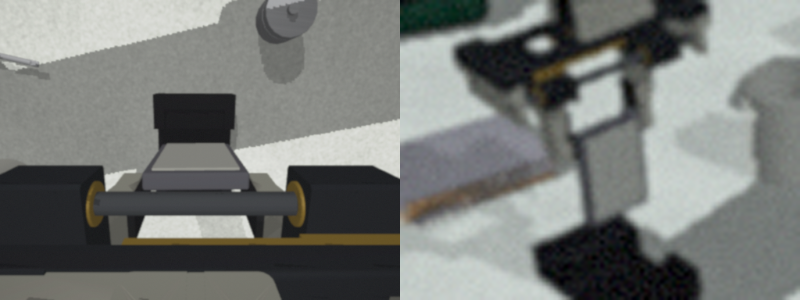

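Run:
```python
from h import *
s,f,g=pickle.load(open('w2.pkl','rb'))
c=f['img'][165:255,170:330]
cv2.imwrite('pics/w2c.png',cv2.resize(c,(800,450),interpolation=cv2.INTER_CUBIC)[:,:,::-1])
T=rot(s['ee_rot'])
for off in(.012,.017):
 for th in (90,80,70):
  a=np.radians(th);pts=[]
  for x in(.045,-.045):
   for y in(-.03,.03):
    for z in(0,.012):
     # tile x in tool: cos a * X - sin? -> up as a->90 (tool -z)
     ex=np.array([np.cos(a),0,-np.sin(a)]);ez=np.array([-np.sin(a),0,-np.cos(a)])
     pts.append(s['eef_pos']+T@(np.array([0,y,-.019])+ex*(x-off)+ez*(z-.006)))
  p=(pr(f,pts)-[170,165])*5
  print(off,th,p.round(0).tolist())
```

```text
0.012 90 [[38.0, 442.0], [45.0, 569.0], [746.0, 442.0], [739.0, 569.0], [177.0, 151.0], [180.0, 234.0], [611.0, 151.0], [608.0, 234.0]]
0.012 80 [[38.0, 372.0], [40.0, 511.0], [746.0, 372.0], [743.0, 511.0], [179.0, 220.0], [180.0, 304.0], [609.0, 220.0], [608.0, 304.0]]
0.012 70 [[41.0, 303.0], [38.0, 446.0], [743.0, 303.0], [746.0, 446.0], [180.0, 290.0], [179.0, 376.0], [608.0, 290.0], [609.0, 376.0]]
0.017 90 [[50.0, 416.0], [57.0, 540.0], [734.0, 416.0], [727.0, 540.0], [181.0, 141.0], [184.0, 222.0], [607.0, 142.0], [604.0, 223.0]]
0.017 80 [[50.0, 359.0], [53.0, 493.0], [734.0, 359.0], [732.0, 493.0], [184.0, 215.0], [185.0, 298.0], [604.0, 215.0], [603.0, 298.0]]
0.017 70 [[53.0, 302.0], [50.0, 440.0], [731.0, 302.0], [734.0, 440.0], [185.0, 290.0], [184.0, 374.0], [603.0, 290.0], [604.0, 374.0]]
```

View pics/w2c.png

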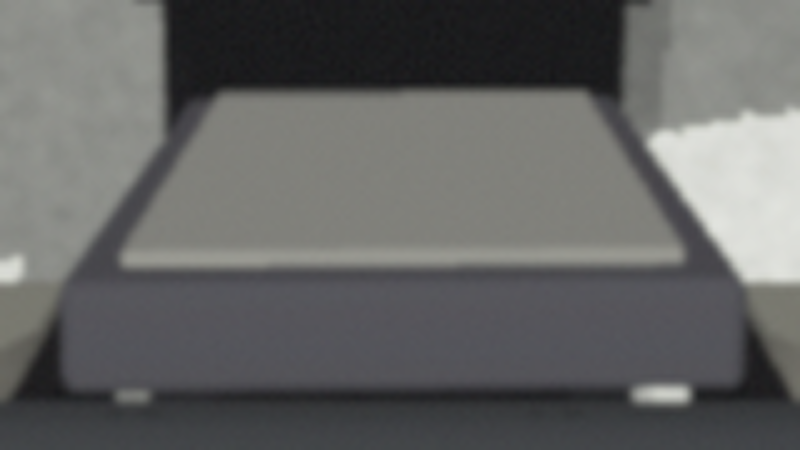

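```bash
cat > fit.py <<'E'
from h import *
from scipy.optimize import least_squares
def model(s,v,sel):
    off,a,dx,dz,dy=v; ex=np.array([np.cos(a),0,-np.sin(a)]);ez=np.array([-np.sin(a),0,-np.cos(a)]);T=rot(s['ee_rot'])
    return [s['eef_pos']+T@(np.array([dx,y+dy,-.019+dz])+ex*(x-off)+ez*(z-.006)) for x,y,z in sel]
E
python3 - <<'E'
from fit import *
s,f,g=pickle.load(open('w2.pkl','rb'))
# tile y vs tool y: image right = +tool y
sel=[(.045,-.03,0),(.045,.03,0),(.045,-.03,.012),(.045,.03,.012),(-.045,-.03,0),(-.045,.03,0)]
o=np.array([(62,275),(742,275),(65,390),(740,390),(193,98),(602,98)])
fn=lambda v:np.r_[((pr(f,model(s,[v[0],v[1],v[2],0,v[3]],sel))-[170,165])*5-o).ravel()]
r=least_squares(fn,[.014,1.4,0,0],x_scale=[.01,.1,.01,.01]);print(r.x,np.degrees(r.x[1]),r.fun.reshape(-1,2).round(0))
E
```

```text
[2.11838513e-02 1.49526261e+00 1.02642933e-02 8.28002678e-04] 85.67223670416325 [[ 1. -7.]
 [-2. -7.]
 [ 3.  7.]
 [-5.  7.]
 [-3. -0.]
 [ 8. -0.]]
```

Run:
```python
from fit import *
s,f,g=pickle.load(open('w2.pkl','rb'))
sel=[(x,y,z) for x in(.045,-.045) for y in(-.03,.03) for z in(0,.012)]
im=cv2.resize(g['img'][94:169,124:224],(800,600),interpolation=cv2.INTER_CUBIC)
for v,c in (([.0212,1.495,.0103,0,.0008],(255,0,0)),([.012,1.495,0,0,0],(0,255,0))):
  P=(pr(g,model(s,v,sel))-[124,94]+.5)*8
  for i in(0,2,4,6): 
    cv2.circle(im,tuple(int(k) for k in P[i]),5,c,1)
    cv2.circle(im,tuple(int(k) for k in P[i+1]),3,c,1)
cv2.imwrite('pics/w2s.png',im[:,:,::-1])
```

```text
(no output)
```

View pics/w2s.png

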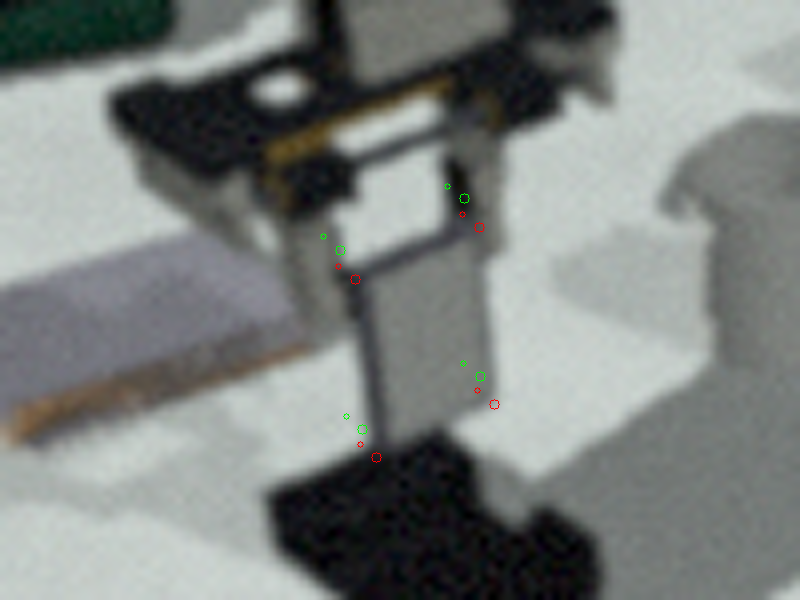

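Emit:
jog_arm:
  deltas:
    - [[0,0,0,0],[0.3,-0.15,0,0],[0.8,-0.4,0,0],[1.3,-0.65,0,0],[1.8,-0.9,0,0],[2.2,-1.1,0,0],[2.33,-1.2,0,0],[2.33,-1.2,0,0]]
  squeeze: 15

```text
t: 5.05
eef_pos: [0.5692, 0.169, 0.1353]
ee_rot: [3.141, -0.0, -1.448]
force: [-0.4, 0.3, -2.0]
width: 0.0595
gripper_force: 15.0
```

Run:
```python
from station import arm, grab_frame
from h import *
s=arm.get_state();print(s['t'],s['eef_pos'],s['ee_rot'],s['force'])
f=grab_frame('wrist');s=arm.get_state();print(s['eef_pos']);pickle.dump((s,f,grab_frame('side'),grab_frame('top')),open('w3.pkl','wb'))
cv2.imwrite('pics/w3.png',cv2.resize(f['img'],(800,600),interpolation=cv2.INTER_CUBIC)[:,:,::-1])
```

```text
5.05 [0.56919145 0.1689621  0.13530085] [ 3.14140480e+00 -5.86479013e-05 -1.44797271e+00] [-0.39686916  0.29442501 -1.9568753 ]
[0.56886299 0.16952913 0.1353436 ]
```

View pics/w3.png

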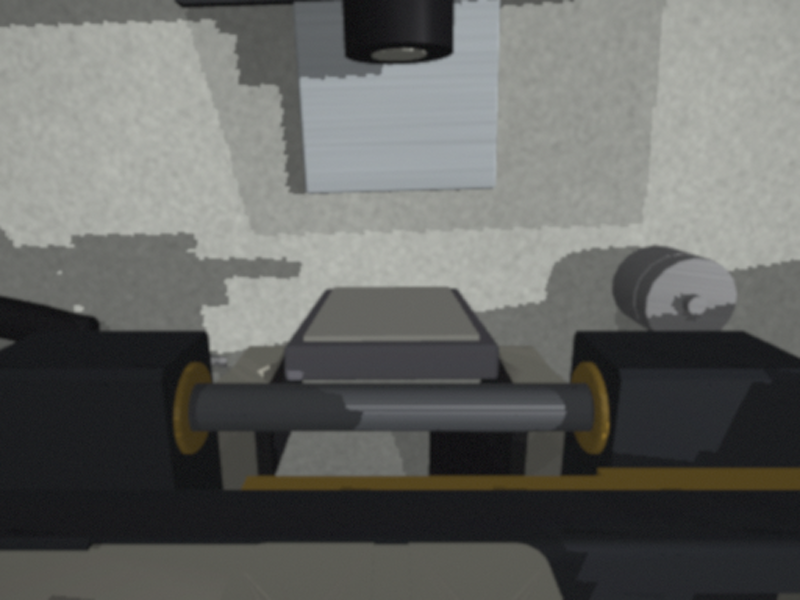

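The nose end spans x 344–453 with its lowest edge at (398,63); the shelf's front corners are at (308,192) and (496,187); the held tile still hangs at (390,330).

Run:
```python
from fit import *
s,f,g,t=pickle.load(open('w3.pkl','rb'))
U=lambda x,y,z:un(f,np.array([x,y])/1.5625,z)
A,B=U(307.5,192,.015),U(496,187,.015);d=B-A;print(A,B,np.linalg.norm(d))
yaw=np.arctan2(d[1],d[0])+np.pi/2-np.pi  # B is image right = tool +y = -instr y ; 
yaw=np.arctan2(d[0],-d[1])  # placeholder
ey=(A-B)/np.linalg.norm(d); yaw=np.arctan2(ey[1],ey[0])-np.pi/2;print('yaw shelf front',yaw)
C,D=U(296,5,.015),U(499,5,.015);e=C-A;h=D-B;print('side edges yaw',np.arctan2(e[1],e[0]),np.arctan2(h[1],h[0]))
# nose: lowest pt z=.035, sides at z .06
print('nose bottom',U(398,63,.035),'L',U(344,28,.06),'R',U(453,28,.06))
# global fit: origin x,y,yaw from shelf corners, box corners top cam, nose
from scipy.optimize import least_squares
F=pickle.load(open('f0.pkl','rb'));tt=F['top'];sd=F['side']
W=[((-.2,.055,.015),(307.5,192)),((-.2,-.055,.015),(496,187)),((-.136,0,.035),(398,63)),((-.136,.025,.06),(344,28)),((-.136,-.025,.06),(453,28))]
T=[((-.1,.12,.124),(370,241)),((.1,.12,.124),(465,241)),((-.1,-.12,.124),(371,363)),((.1,-.12,.124),(470,359))]
S=[((-.1,-.12,.124),(346,293)),((.1,-.12,.124),(419,341)),((.1,.12,.124),(508,284)),((-.1,.12,.124),(436,240))]
def res(v,parts=False):
  Rz=R.from_euler('z',v[2]).as_matrix();o=[]
  for cam,L,w in((f,W,1),(tt,T,1),(sd,S,1)):
    P=np.array([l[0] for l in L])@Rz.T+[v[0],v[1],0]
    r=(pr(cam,P)-np.array([l[1] for l in L])/1.5625)
    if cam is f: r=r*np.array([[1,1],[1,1],[1,1],[1,0],[1,0]])
    o.append(r*w)
  return o if parts else np.vstack(o).ravel()
for name,fn in(('all',res),('wrist',lambda v:res(v,True)[0].ravel())):
  r=least_squares(fn,[.598,-.08,-1.45],x_scale=[.1,.1,.1]);v=r.x;ux=np.array([np.cos(v[2]),np.sin(v[2])])
  print(name,v,'port',v[:2]-.136*ux); [print(q.round(1).tolist()) for q in res(v,True)]
# tile refit in this view
```

```text
[0.6219534  0.12479455 0.015     ] [0.51470273 0.10864743 0.015     ] 0.10845936807049254
yaw shelf front -1.4213636671640864
side edges yaw -1.4261176381489984 -1.4115119088881252
nose bottom [0.57881651 0.05377928 0.035     ] L [0.60477879 0.04659682 0.06      ] R [0.55579496 0.04049854 0.06      ]
all [ 0.59831849 -0.0814622  -1.42572738] port [0.57865824 0.05310925]
[[-2.0, -0.7], [-0.3, -0.2], [0.3, -0.9], [0.5, 0.0], [0.7, 0.0]]
[[-0.6, 2.5], [0.2, 0.3], [0.6, -1.7], [1.3, -1.5]]
[[-3.2, -3.4], [-0.5, 0.5], [-0.5, -2.7], [-3.5, -2.4]]
wrist [ 0.6001473  -0.08063535 -1.41304096] port [0.57878145 0.05367586]
[[-1.3, 0.7], [0.4, -0.4], [0.1, -0.1], [0.3, 0.0], [0.4, 0.0]]
[[-1.2, 2.3], [-0.5, -0.6], [0.9, -2.0], [1.6, -2.6]]
[[-2.8, -3.3], [0.6, 0.1], [-0.3, -3.5], [-3.8, -2.7]]
```

Emit:
jog_arm:
  deltas:
    - [[0.3,0.01,0.2,-0.1],[0.7,0.03,0.5,-0.2],[1.1,0.05,0.8,-0.32],[1.4,0.06,0.95,-0.32],[1.58,0.07,1.0,-0.32],[1.58,0.07,1.0,-0.32],[1.58,0.07,1.0,-0.32]]

```text
t: 6.08
eef_pos: [0.577, 0.0757, 0.0761]
ee_rot: [-3.14, 0.0, -1.418]
force: [0.3, -0.4, -1.4]
width: 0.0593
gripper_force: 15.0
```

Emit:
jog_arm:
  deltas:
    - [[0,0,0.06,0],[0,0,0.12,0],[0,0,0.16,0],[0,0,0.18,0],[0,0,0.18,0],[0,0,0.18,0]]

```text
t: 6.82
eef_pos: [0.5765, 0.0752, 0.0647]
ee_rot: [-3.141, 0.0, -1.419]
force: [0.1, 0.2, -0.9]
width: 0.0594
gripper_force: 15.0
```

Run:
```python
from station import arm, grab_frame
from h import *
f=grab_frame('wrist');g=grab_frame('side');s=arm.get_state();print(s['eef_pos'],s['force']);pickle.dump((s,f,g),open('w4.pkl','wb'))
p=pr(g,s['eef_pos'])[0];x,y=int(p[0]),int(p[1]);print(x,y)
a=cv2.resize(f['img'][60:260,150:350],(400,400),interpolation=cv2.INTER_CUBIC);b=cv2.resize(g['img'][y-40:y+40,x-40:x+40],(400,400),interpolation=cv2.INTER_CUBIC)
cv2.imwrite('pics/w4.png',np.hstack([a,b])[:,:,::-1])
```

```text
[0.57650365 0.07513824 0.06473699] [ 0.74055912 -0.20466925 -1.39032444]
236 173
```

View pics/w4.png

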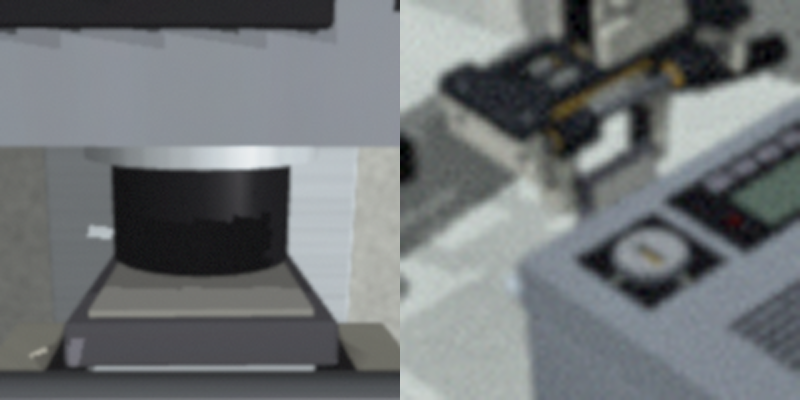

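The tile stands in front of the black nose, laterally centred (nose 113–289, tile 68–336 in the left crop), with a small gap; the shelf is just below.

Emit:
jog_arm:
  deltas:
    - [[0,0,0.02,0],[0,0,0.04,0],[0,0,0.04,0]]

```text
t: 7.3
eef_pos: [0.5763, 0.0751, 0.0621]
ee_rot: [3.141, -0.0, -1.419]
force: [-0.4, -0.3, -0.9]
width: 0.0592
gripper_force: 15.0
```

Emit:
jog_arm:
  deltas:
    - [[0,0,0.02,0],[0,0,0.04,0],[0,0,0.04,0]]

```text
t: 7.68
eef_pos: [0.5763, 0.0751, 0.0597]
ee_rot: [3.141, -0.0, -1.419]
force: [0.2, -0.1, -1.5]
width: 0.0594
gripper_force: 15.0
```

Emit:
jog_arm:
  deltas:
    - [[0,0,0.02,0],[0,0,0.04,0],[0,0,0.04,0]]

```text
t: 8.05
eef_pos: [0.5767, 0.0751, 0.0585]
ee_rot: [-3.141, -0.0, -1.418]
force: [-2.1, -0.2, 8.2]
width: 0.0592
gripper_force: 15.0
```

Emit:
jog_arm:
  deltas:
    - [[0.02,0,-0.01,0],[0.05,0,-0.01,0],[0.07,0,-0.01,0],[0.07,0,-0.01,0]]

```text
t: 8.55
eef_pos: [0.5772, 0.0723, 0.0587]
ee_rot: [-3.14, 0.002, -1.419]
force: [-5.6, 7.3, 6.9]
width: 0.0593
gripper_force: 15.0
```

Emit:
jog_arm:
  deltas:
    - [[-0.01,0,-0.01,0],[-0.015,0,-0.01,0],[-0.015,0,-0.01,0]]

```text
t: 8.93
eef_pos: [0.5772, 0.0724, 0.0587]
ee_rot: [-3.141, 0.001, -1.419]
force: [-1.3, 5.5, 1.9]
width: 0.0593
gripper_force: 15.0
```

Run:
```python
from station import arm, grab_frame
from h import *
f=grab_frame('wrist');s=arm.get_state();print(s['eef_pos'],s['force']);pickle.dump((s,f),open('w5.pkl','wb'))
cv2.imwrite('pics/w5.png',cv2.resize(f['img'][120:250,160:340],(800,578),interpolation=cv2.INTER_CUBIC)[:,:,::-1])
```

```text
[0.57716238 0.07238426 0.05871768] [-1.38836813  5.48803852  2.46290072]
```

View pics/w5.png

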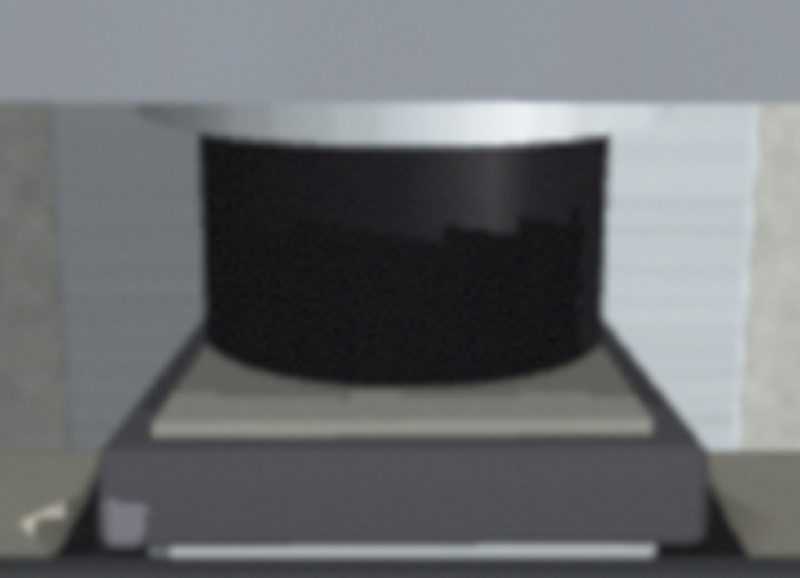

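Run:
```python
from h import *
s,f=pickle.load(open('w5.pkl','rb'))
U=lambda x,y,z:un(f,(x/4.444+160-.4,y/4.444+120-.4),z)
a,b=U(404,443,.105),U(404,545,.105);ux=np.array([np.cos(-1.42),np.sin(-1.42),0]);port=np.array([.5788,.0535,.06])
print(a,b,'front top x rel port',(a-port)@ux,(b-port)@ux,'thick',np.linalg.norm(a-b), 'lat',(a-port)@[-ux[1],ux[0],0])
L,Rr=U(103,443,.105),U(706,443,.105);print(np.linalg.norm(L-Rr),'yaw',np.arctan2(*(L-Rr)[[1,0]])-np.pi/2)
print('nose end top at z.085', (U(404,385,.085)-port)@ux)
```

```text
[0.57917016 0.05327708 0.105     ] [0.57754052 0.0638183  0.105     ] front top x rel port 0.0002759998525770683 -0.010390407707100301 thick 0.010666443239046407 lat 0.00033247061896975053
0.05834255801668046 yaw -1.4181130872819043
nose end top at z.085 -0.00026641505238751445
```

Emit:
jog_arm:
  deltas:
    - [[0,0,0,0],[0,0,0,0],[0,0,0,0]]
  grip: 87.6

```text
t: 9.35
eef_pos: [0.5769, 0.0715, 0.0585]
ee_rot: [3.141, -0.0, -1.419]
force: [1.2, -0.5, 0.3]
width: 0.0837
gripper_force: 0.0
```

Emit:
jog_arm:
  deltas:
    - [[0,0,-0.2,0],[0,0,-0.6,0],[0,0,-1.2,0],[0,0,-2.0,0],[0,0,-2.7,0],[0,0,-3.0,0],[0,0,-3.0,0]]

```text
t: 10.22
eef_pos: [0.5778, 0.072, 0.2412]
ee_rot: [-3.137, 0.001, -1.419]
force: [-0.7, 0.2, -0.4]
width: 0.0878
gripper_force: 0.0
```

Run:
```python
from station import arm, grab_frame
from h import *
f=grab_frame('wrist');s=arm.get_state();print(s['t'],s['eef_pos'],s['ee_rot'],s['force']);pickle.dump((s,f),open('w6.pkl','wb'))
Rz=R.from_euler('z',-1.42).as_matrix();o=np.array([.5788,.0535,.06])
P=np.array([[0,.03,.045],[0,-.03,.045],[-.012,.03,.045],[-.012,-.03,.045]])@Rz.T+o
p=pr(f,P);print(p.round(1))
g=cv2.cvtColor(f['img'],cv2.COLOR_RGB2GRAY)
x=int(p[:,0].mean());print('col',x,[(y,int(g[y,x])) for y in range(int(p[0,1])-20,int(p[2,1])+20,1)])
y=int(p[:,1].mean());print('row',y,g[y,int(p[0,0])-8:int(p[0,0])+9].tolist(),g[y,int(p[1,0])-8:int(p[1,0])+9].tolist())
kh=np.array([.60,-.08,.131]);
# predicted keyhole guess
print(pr(f,[[.528,-.045,.131]]))
```

```text
10.275 [0.57698243 0.07191412 0.23957487] [-3.14001602e+00  6.35272733e-04 -1.41869493e+00] [-0.12644749  0.23186533  0.2934025 ]
[[220.6 155.1]
 [282.3 155.2]
 [220.8 167.2]
 [282.  167.4]]
col 251 [(135, 28), (136, 27), (137, 28), (138, 30), (139, 29), (140, 30), (141, 30), (142, 28), (143, 27), (144, 29), (145, 30), (146, 27), (147, 29), (148, 29), (149, 30), (150, 27), (151, 26), (152, 43), (153, 69), (154, 82), (155, 86), (156, 86), (157, 86), (158, 85), (159, 85), (160, 90), (161, 99), (162, 106), (163, 108), (164, 107), (165, 109), (166, 126), (167, 147), (168, 132), (169, 97), (170, 89), (171, 95), (172, 97), (173, 97), (174, 97), (175, 97), (176, 96), (177, 95), (178, 100), (179, 123), (180, 144), (181, 154), (182, 156), (183, 156), (184, 157), (185, 156), (186, 153)]
row 161 [91, 93, 91, 92, 91, 94, 93, 92, 92, 93, 91, 88, 74, 56, 49, 59, 77] [89, 70, 54, 62, 97, 133, 152, 155, 155, 155, 155, 155, 156, 156, 156, 155, 155]
[[330.77473973  52.05905265]]
```

Run:
```python
from h import *
s,f=pickle.load(open('w6.pkl','rb'))
Rz=R.from_euler('z',-1.42).as_matrix();o=np.array([.5788,.0535,.06])
pj=lambda l:pr(f,np.array(l)@Rz.T+o).round(1)
print('nose top edge',pj([0,0,.025]),'box front top edge',pj([.036,0,.064]),'shelf front',pj([-.064,0,-.045]), pj([-.064,.055,-.045]),pj([-.064,-.055,-.045]))
g=cv2.cvtColor(f['img'],cv2.COLOR_RGB2GRAY).astype(int)
print('col251',g[60:152:1,251].tolist()); print(g[186:250,251].tolist())
print('col200',g[60:250:2,200].tolist())
for y in range(140,190,3): print(y,g[y,200:305:2].tolist())
```

```text
nose top edge [[251.4 152.1]] box front top edge [[251.6 118.2]] shelf front [[251.2 193.6]] [[208.5 193.5]] [[293.9 193.8]]
col251 [32, 34, 35, 33, 33, 34, 34, 33, 32, 34, 32, 33, 34, 32, 33, 32, 32, 34, 33, 33, 30, 35, 33, 33, 34, 32, 33, 32, 32, 33, 31, 32, 33, 31, 35, 53, 88, 106, 116, 118, 119, 118, 118, 118, 118, 119, 119, 118, 119, 119, 118, 119, 119, 119, 119, 119, 119, 119, 123, 140, 155, 160, 160, 160, 160, 151, 113, 61, 31, 27, 27, 28, 27, 29, 28, 28, 27, 28, 30, 29, 30, 30, 28, 27, 29, 30, 27, 29, 29, 30, 27, 26]
[153, 152, 152, 151, 150, 149, 149, 151, 152, 152, 152, 149, 147, 148, 150, 150, 150, 148, 150, 150, 150, 149, 149, 149, 148, 147, 147, 149, 149, 149, 151, 154, 154, 153, 150, 150, 148, 148, 148, 148, 149, 149, 149, 147, 147, 149, 150, 151, 149, 149, 154, 164, 168, 162, 137, 115, 108, 104, 93, 70, 49, 46, 50, 54]
col200 [77, 38, 32, 31, 30, 32, 32, 41, 46, 45, 44, 40, 37, 36, 31, 31, 30, 37, 87, 107, 117, 118, 119, 119, 118, 118, 118, 118, 119, 115, 89, 86, 86, 87, 89, 88, 89, 89, 89, 89, 91, 88, 87, 88, 93, 104, 88, 86, 87, 87, 89, 87, 103, 98, 100, 119, 119, 10
[... 3671 characters left out ...]
57, 156, 157, 156, 156, 156, 156, 157, 156, 157, 155, 155, 155, 156, 156, 155, 156, 155, 155, 156, 155, 156, 154, 154, 156, 155, 155, 157, 157, 142, 140, 139, 142, 143]
185 [123, 89, 89, 90, 95, 144, 156, 156, 156, 156, 157, 156, 156, 157, 156, 156, 157, 156, 157, 156, 157, 155, 157, 156, 157, 156, 156, 155, 155, 155, 155, 155, 155, 155, 155, 154, 154, 154, 154, 154, 153, 153, 154, 154, 153, 154, 155, 155, 141, 142, 142, 144, 145]
188 [130, 96, 90, 87, 92, 140, 153, 154, 153, 155, 154, 154, 154, 154, 154, 153, 153, 153, 153, 152, 153, 154, 153, 153, 153, 152, 152, 152, 152, 152, 152, 152, 151, 151, 152, 152, 151, 151, 151, 152, 152, 151, 152, 152, 152, 152, 154, 155, 145, 146, 147, 146, 143]
```

Run:
```python
from h import *
s,f=pickle.load(open('w6.pkl','rb'))
Rz=R.from_euler('z',-1.42).as_matrix();o=np.array([.5788,.0535,.06])
pj=lambda l:pr(f,np.array(l)@Rz.T+o)
for d in(.004,.008,.012,.016):
 for th in(-8,-4,0,4):
  a=np.radians(th) # + = top leans to port ; bottom-front edge at (-d,-.045)
  ux=np.array([np.sin(a),np.cos(a)]);n=np.array([-np.cos(a),np.sin(a)])
  b=np.array([-d,-.045]);t=b+.09*ux;tr=t+.012*n
  p=pj([[t[0],.03,t[1]],[tr[0],.03,tr[1]],[b[0],.03,b[1]]]);
  print(d,th,p.round(1).tolist(),'x at row153',round(np.interp(153,[p[2,1],p[0,1]],[p[2,0],p[0,0]]) if p[2,1]<p[0,1] else -1,1))
```

```text
0.004 -8 [[221.0, 171.6], [221.4, 182.8], [227.2, 147.0]] x at row153 225.7
0.004 -4 [[220.8, 165.4], [221.2, 177.2], [227.2, 147.0]] x at row153 225.1
0.004 0 [[220.7, 159.1], [220.9, 171.2], [227.2, 147.0]] x at row153 224.0
0.004 4 [[220.6, 152.7], [220.7, 165.0], [227.2, 147.0]] x at row153 220.6
0.008 -8 [[221.1, 175.5], [221.5, 186.7], [227.2, 150.2]] x at row153 226.6
0.008 -4 [[220.9, 169.4], [221.2, 181.1], [227.2, 150.2]] x at row153 226.3
0.008 0 [[220.8, 163.2], [221.0, 175.2], [227.2, 150.2]] x at row153 225.8
0.008 4 [[220.6, 156.8], [220.8, 169.0], [227.2, 150.2]] x at row153 224.5
0.012 -8 [[221.2, 179.4], [221.6, 190.6], [227.3, 153.4]] x at row153 227.3
0.012 -4 [[221.0, 173.4], [221.3, 185.0], [227.3, 153.4]] x at row153 227.3
0.012 0 [[220.8, 167.2], [221.1, 179.1], [227.3, 153.4]] x at row153 227.3
0.012 4 [[220.7, 160.8], [220.9, 173.0], [227.3, 153.4]] x at row153 227.3
0.016 -8 [[221.3, 183.4], [221.7, 194.4], [227.3, 156.6]] x at row153 227.3
0.016 -4 [[221.1, 177.4], [221.4, 188.9], [227.3, 156.6]] x at row153 227.3
0.016 0 [[220.9, 171.2], [221.2, 183.0], [227.3, 156.6]] x at row153 227.3
0.016 4 [[220.8, 164.9], [221.0, 177.0], [227.3, 156.6]] x at row153 227.3
```

Emit:
jog_arm:
  deltas:
    - [[-0.02,0,0.6,0],[-0.02,0,1.2,0],[-0.02,0,1.8,0],[-0.02,0,2.4,0],[-0.02,0,2.8,0],[-0.02,0,2.96,0],[-0.02,0,2.96,0],[-0.02,0,2.96,0]]

```text
t: 11.28
eef_pos: [0.5774, 0.0733, 0.062]
ee_rot: [-3.14, 0.0, -1.418]
force: [1.1, 0.4, 0.6]
width: 0.0879
gripper_force: 0.0
```

Emit:
jog_arm:
  deltas:
    - [[0,0,0,0],[0,0,0,0],[0,0,0,0],[0,0,0,0],[0,0,0,0]]
  grip: 50
  squeeze: 15

```text
t: 11.9
eef_pos: [0.5769, 0.0731, 0.0613]
ee_rot: [-3.141, -0.0, -1.419]
force: [0.2, -0.2, 2.3]
width: 0.0594
gripper_force: 15.0
```

Emit:
jog_arm:
  deltas:
    - [[0,0,-0.03,0],[0,0,-0.06,0],[0,0,-0.06,0]]

```text
t: 12.28
eef_pos: [0.5767, 0.0731, 0.0646]
ee_rot: [3.142, 0.0, -1.419]
force: [-0.4, -0.3, -1.1]
width: 0.0602
gripper_force: 15.0
```

```bash
cat > tile.py <<'E'
from station import arm, grab_frame
from h import *
f=grab_frame('wrist');s=arm.get_state();print(s['t'],s['eef_pos'],s['ee_rot'],s['force'])
import sys;pickle.dump((s,f),open(sys.argv[1],'wb'))
g=cv2.cvtColor(f['img'],cv2.COLOR_RGB2GRAY).astype(int)
Rz=R.from_euler('z',-1.42).as_matrix();o=np.array([.5788,.0535,.06])
pj=lambda l:pr(f,np.array(l)@Rz.T+o).round(1).tolist()
print('pred nose top',pj([0,0,.025]),'top front/rear/bottom front', [ (d,pj([[-d,.03,.045],[-d-.012,.03,.045],[-d,.03,-.045]])) for d in (.001,.0125)])
c=int(s and pj([0,0,.045])[0][0]); r0=int(pj([0,0,.025])[0][1])
col=g[r0-10:r0+75,c-6:c+7].mean(1).round().astype(int);print('rows from',r0-10,col.tolist())
E
python3 tile.py w7.pkl
```

```text
12.325 [0.57669502 0.0730504  0.06457541] [ 3.14145866e+00  2.53220070e-05 -1.41867750e+00] [ 0.01752755  0.24750317 -2.04464848]
pred nose top [[250.4, 200.8]] top front/rear/bottom front [(0.001, [[183.6, 215.8], [184.9, 240.6], [208.2, 173.7]]), (0.0125, [[184.8, 239.6], [186.1, 263.4], [208.7, 189.2]])]
rows from 190 [24, 23, 24, 23, 24, 23, 23, 24, 24, 23, 24, 40, 69, 89, 95, 97, 100, 112, 119, 121, 121, 121, 121, 121, 121, 121, 125, 135, 143, 137, 110, 79, 70, 74, 79, 82, 82, 81, 80, 81, 81, 81, 81, 81, 80, 80, 80, 80, 80, 79, 79, 79, 78, 77, 78, 69, 58, 58, 62, 67, 73, 78, 81, 85, 87, 89, 92, 95, 100, 116, 125, 119, 109, 114, 119, 113, 106, 103, 98, 94, 89, 86, 83, 80, 78]
```

Run:
```python
from h import *
s,f=pickle.load(open('w7.pkl','rb'))
g=cv2.cvtColor(f['img'],cv2.COLOR_RGB2GRAY).astype(int)
for y in range(176,252,4): print(y,g[y,176:222].tolist())
```

```text
176 [114, 114, 114, 115, 114, 115, 114, 115, 114, 115, 114, 114, 114, 114, 114, 114, 115, 123, 147, 173, 183, 177, 168, 166, 165, 165, 166, 162, 147, 128, 96, 51, 24, 23, 22, 23, 23, 22, 21, 22, 21, 22, 25, 23, 22, 23]
180 [114, 115, 114, 115, 115, 114, 116, 116, 116, 116, 115, 115, 115, 115, 114, 115, 116, 127, 158, 181, 180, 159, 130, 122, 124, 125, 124, 125, 124, 119, 93, 51, 25, 22, 20, 21, 22, 23, 21, 22, 21, 21, 22, 25, 23, 23]
184 [110, 112, 112, 111, 112, 113, 112, 112, 112, 113, 112, 112, 112, 113, 113, 112, 112, 113, 112, 112, 112, 113, 113, 112, 112, 112, 112, 112, 112, 107, 86, 50, 25, 19, 24, 22, 19, 21, 20, 24, 23, 22, 22, 23, 25, 23]
188 [109, 111, 112, 112, 111, 112, 113, 113, 112, 113, 113, 112, 113, 112, 112, 112, 113, 113, 113, 114, 112, 113, 113, 112, 113, 112, 112, 114, 113, 108, 84, 50, 25, 22, 22, 19, 21, 21, 20, 23, 23, 22, 22, 22, 24, 22]
192 [109, 113, 113, 114, 114, 115, 114, 114, 113, 114, 113, 114, 113, 115, 113, 114, 114, 115, 114, 114, 114, 114, 115, 114, 114, 114, 113, 106, 89, 68, 53, 40, 26, 23, 22, 22, 21, 19, 19, 21, 23, 22, 20, 25, 19, 22]
196 [11
[... 2175 characters left out ...]
, 80, 79, 80, 80, 80, 80, 80, 79, 81, 80, 79, 80, 81, 80, 80, 80, 80, 80, 80, 80, 80, 80, 81, 80, 80, 81, 79, 81, 80, 80, 80, 81, 81]
240 [33, 30, 28, 29, 28, 32, 30, 43, 64, 75, 79, 79, 79, 79, 80, 78, 79, 79, 80, 79, 79, 79, 79, 79, 78, 79, 80, 79, 79, 79, 79, 80, 80, 80, 79, 78, 79, 80, 79, 80, 81, 79, 80, 79, 80, 79]
244 [36, 34, 35, 34, 36, 38, 40, 45, 59, 70, 74, 75, 72, 68, 66, 67, 67, 66, 67, 66, 66, 66, 65, 66, 66, 66, 65, 66, 66, 65, 65, 65, 65, 64, 65, 66, 65, 65, 66, 65, 65, 65, 65, 64, 65, 64]
248 [62, 60, 62, 62, 62, 62, 61, 63, 63, 61, 61, 63, 63, 63, 61, 62, 63, 62, 62, 62, 63, 62, 62, 61, 62, 63, 62, 63, 62, 62, 63, 61, 61, 63, 63, 62, 61, 62, 63, 62, 62, 62, 62, 62, 61, 61]
```

Emit:
jog_arm:
  deltas:
    - [[0.03,0,0,0],[0.06,0,0,0],[0.09,0,0,0],[0.11,0,0,0],[0.11,0,0,0]]

```text
t: 12.95
eef_pos: [0.5775, 0.0685, 0.065]
ee_rot: [-3.141, 0.003, -1.419]
force: [-5.6, 10.6, 4.3]
width: 0.0597
gripper_force: 15.0
```

Emit:
jog_arm:
  deltas:
    - [[0,0,0.02,0],[0,0,0.04,0],[0,0,0.05,0],[0,0,0.05,0]]

```text
t: 13.45
eef_pos: [0.5788, 0.0691, 0.0627]
ee_rot: [-3.138, 0.003, -1.418]
force: [-3.9, 11.0, 6.1]
width: 0.0595
gripper_force: 15.0
```

Emit:
jog_arm:
  deltas:
    - [[-0.02,0,0.01,0],[-0.02,0,0.02,0],[-0.02,0,0.03,0],[-0.02,0,0.03,0]]

```text
t: 13.95
eef_pos: [0.5788, 0.0693, 0.0613]
ee_rot: [-3.138, 0.002, -1.418]
force: [-3.8, 7.2, 8.6]
width: 0.0597
gripper_force: 15.0
```

```bash
cat > edge.py <<'E'
from h import *
import sys
s,f=pickle.load(open(sys.argv[1],'rb'))
g=cv2.cvtColor(f['img'],cv2.COLOR_RGB2GRAY).astype(int)
for y in range(184,228,4): 
    r=np.diff(cv2.GaussianBlur(g[y:y+1].astype(np.float32),(5,1),0)[0]); i=170+np.argmin(r[170:205]); print(y,i,round(float(r[i])),end=' | ')
E
python3 tile.py w8.pkl; python3 edge.py w8.pkl; python3 edge.py w7.pkl
```

```text
14.0 [0.57878964 0.06933781 0.06133876] [-3.13835287e+00  1.67078971e-03 -1.41786870e+00] [-3.55230631  7.57667048  7.75034649]
pred nose top [[253.3, 210.4]] top front/rear/bottom front [(0.001, [[185.6, 226.8], [186.9, 251.8], [210.1, 180.0]]), (0.0125, [[186.9, 250.8], [188.1, 274.7], [210.6, 195.6]])]
rows from 200 [24, 24, 25, 24, 24, 25, 24, 24, 24, 25, 34, 61, 90, 111, 120, 122, 122, 127, 142, 152, 146, 117, 82, 75, 81, 86, 87, 87, 87, 87, 87, 86, 86, 86, 86, 86, 86, 86, 85, 85, 85, 84, 84, 81, 73, 62, 58, 60, 65, 71, 77, 81, 85, 89, 91, 93, 97, 99, 105, 122, 130, 125, 114, 119, 125, 119, 111, 108, 103, 98, 94, 90, 87, 85, 86, 113, 162, 187, 192, 193, 194, 194, 193, 192, 189]
184 204 -1 | 188 173 -1 | 192 173 -1 | 196 204 -4 | 200 204 -14 | 204 200 -15 | 208 197 -16 | 212 194 -14 | 216 190 -14 | 220 186 -9 | 224 181 -12 | 184 204 -9 | 188 204 -10 | 192 204 -17 | 196 201 -16 | 200 199 -15 | 204 196 -16 | 208 193 -14 | 212 191 -11 | 216 188 -12 | 220 185 -11 | 224 181 -10 |
```

Emit:
jog_arm:
  deltas:
    - [[-0.03,0,-0.01,0],[-0.04,0,-0.01,0]]

```text
t: 14.25
eef_pos: [0.5783, 0.0702, 0.0613]
ee_rot: [-3.14, -0.0, -1.418]
force: [1.2, 0.1, 5.0]
width: 0.0595
gripper_force: 15.0
```

Emit:
jog_arm:
  deltas:
    - [[0,0,0,0],[0,0,0,0],[0,0,0,0],[0,0,0.1,0],[0,0,0.2,0],[0,0,0.27,0],[0,0,0.27,0],[0,0,0.27,0]]
  grip: 80

```text
t: 15.25
eef_pos: [0.5773, 0.0701, 0.0443]
ee_rot: [-3.142, -0.0, -1.419]
force: [-0.1, 0.0, 0.8]
width: 0.0801
gripper_force: 0.0
```

```bash
python3 tile.py w9.pkl; python3 edge.py w9.pkl
```

```text
15.3 [0.57737294 0.07011599 0.04440305] [-3.14132864e+00 -6.57820292e-07 -1.41862296e+00] [-0.44931844 -0.4270163  -0.3600342 ]
pred nose top [[250.8, 220.3]] top front/rear/bottom front [(0.001, [[174.1, 240.4], [175.8, 268.3], [204.7, 184.6]]), (0.0125, [[175.7, 267.1], [177.4, 293.8], [205.3, 201.4]])]
rows from 210 [24, 23, 23, 23, 24, 23, 23, 23, 23, 22, 26, 49, 80, 96, 99, 99, 98, 99, 99, 99, 99, 99, 99, 99, 99, 99, 99, 101, 108, 118, 124, 126, 125, 123, 110, 83, 61, 57, 61, 67, 73, 77, 80, 85, 87, 88, 92, 94, 99, 116, 124, 118, 108, 113, 119, 113, 106, 102, 98, 94, 89, 85, 82, 81, 76, 73, 78, 82, 81, 81, 83, 83, 82, 82, 81, 79, 78, 77, 75, 72, 67, 64, 64, 64, 64]
184 201 -25 | 188 201 -26 | 192 201 -26 | 196 201 -24 | 200 201 -24 | 204 201 -24 | 208 201 -23 | 212 199 -16 | 216 197 -15 | 220 196 -15 | 224 194 -15 |
```

Emit:
jog_arm:
  deltas:
    - [[0,0,0,0],[0,0,0,0],[0,0,0,0],[0,0,0,0],[0,0,-0.02,0],[0,0,-0.04,0],[0,0,-0.04,0]]
  grip: 50
  squeeze: 15

```text
t: 16.18
eef_pos: [0.5771, 0.07, 0.0466]
ee_rot: [3.141, 0.0, -1.419]
force: [0.5, 0.2, -1.1]
width: 0.0597
gripper_force: 15.0
```

Emit:
jog_arm:
  deltas:
    - [[0.03,0,0,0],[0.06,0,0,0],[0.09,0,0,0],[0.12,0,0,0],[0.15,0,0,0],[0.16,0,0,0],[0.16,0,0,0]]

```text
t: 17.05
eef_pos: [0.5782, 0.0641, 0.0467]
ee_rot: [-3.141, 0.004, -1.419]
force: [-7.4, 18.5, 1.7]
width: 0.0597
gripper_force: 15.0
```

```bash
python3 tile.py w10.pkl; python3 edge.py w10.pkl
```

```text
17.1 [0.57815843 0.06410132 0.04669254] [-3.14063031  0.00417829 -1.41866801] [-7.58723519 19.06291807  1.7825179 ]
pred nose top [[250.5, 231.3]] top front/rear/bottom front [(0.001, [[176.0, 252.6], [177.6, 279.3], [205.4, 192.4]]), (0.0125, [[177.6, 278.3], [179.1, 303.8], [206.0, 208.8]])]
rows from 221 [26, 26, 26, 26, 25, 26, 26, 26, 26, 27, 44, 75, 98, 112, 123, 130, 131, 131, 131, 131, 131, 131, 130, 121, 95, 69, 64, 68, 74, 81, 86, 90, 95, 97, 98, 102, 104, 110, 129, 137, 131, 120, 126, 132, 125, 118, 113, 109, 104, 100, 95, 92, 90, 90, 113, 157, 188, 198, 199, 199, 201, 202, 203, 201, 200, 201, 202, 203, 205, 205, 204, 204, 204, 204, 204, 205, 205, 203, 201, 199, 199, 200, 193, 161, 118]
184 201 -27 | 188 201 -26 | 192 202 -27 | 196 202 -26 | 200 202 -30 | 204 202 -27 | 208 202 -28 | 212 202 -26 | 216 199 -17 | 220 196 -17 | 224 183 -18 |
```

Run:
```python
from station import arm, grab_frame
from h import *
_,a=pickle.load(open('w10.pkl','rb'));_,b=pickle.load(open('w6.pkl','rb'));_,c=pickle.load(open('w9.pkl','rb'));F=pickle.load(open('f0.pkl','rb'))
rs=lambda im,w,h:cv2.resize(im,(w,h),interpolation=cv2.INTER_CUBIC)
A=rs(a['img'][150:275,160:340],432,300);B=rs(b['img'][100:205,190:315],368,300)
C=rs(c['img'][150:275,160:340],400,300);D=rs(F['side']['img'][245:305,295:375],400,300)
cv2.imwrite('pics/m10.png',np.vstack([np.hstack([A,B]),np.hstack([C,D])])[:,:,::-1])
```

```text
(no output)
```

View pics/m10.png

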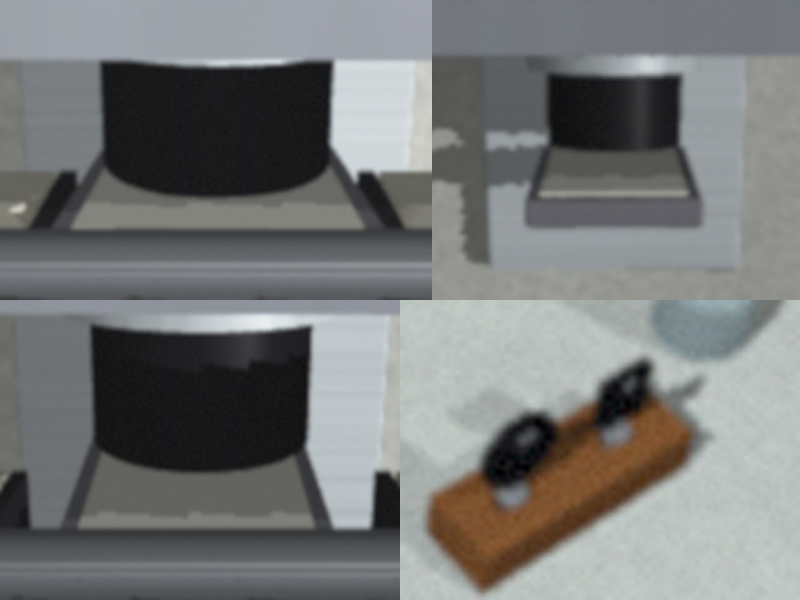

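Emit:
jog_arm:
  deltas:
    - [[-0.02,0,0,0],[-0.04,0,0.02,0],[-0.05,0,0.04,0],[-0.05,0,0.045,0],[-0.05,0,0.045,0]]

```text
t: 17.73
eef_pos: [0.5788, 0.0646, 0.0444]
ee_rot: [-3.14, 0.001, -1.418]
force: [-2.1, 6.7, 3.0]
width: 0.0602
gripper_force: 15.0
```

```bash
cat > fit2.py <<'E'
import sys
from h import *
from scipy.optimize import least_squares
def edges(fn,rows,lo,hi):
    s,f=pickle.load(open(fn,'rb'));g=cv2.GaussianBlur(cv2.cvtColor(f['img'],cv2.COLOR_RGB2GRAY).astype(np.float32),(3,3),0)
    o=np.array([.5788,.0535,.06]);Rz=R.from_euler('z',-1.42).as_matrix()
    L=[]
    for y in rows:
        r=np.diff(g[y]);i=lo+np.argmin(r[lo:hi]);a,b,c=r[i-1:i+2];L.append((i+.5+.5*(a-c)/(a-2*b+c),y,r[i]))
    return s,f,np.array(L)
if __name__=='__main__':
    fn,r0,r1,lo,hi=sys.argv[1],*map(int,sys.argv[2:6])
    s,f,L=edges(fn,range(r0,r1,2),lo,hi);print(L.round(1).tolist())
    o=np.array([.5788,.0535,.06]);Rz=R.from_euler('z',-1.42).as_matrix()
    def fun(v): # d bottom, lean
        P=np.array([[-v[0],v[2],-.045],[-v[0]+.09*np.sin(v[1]),v[2],-.045+.09*np.cos(v[1])]])@Rz.T+o
        p=pr(f,P);return np.interp(L[:,1],p[:,1],p[:,0])-L[:,0]
    for lat in(.0295,.03,.0305):
        r=least_squares(lambda v:fun([v[0],v[1],lat]),[.008,0],x_scale=[.01,.1]);print(lat,'d',r.x[0].round(4),'lean deg',np.degrees(r.x[1]).round(1),r.fun.round(1))
E
python3 fit2.py w9.pkl 211 228 185 202; python3 fit2.py w10.pkl 214 222 190 203; python3 fit2.py w8.pkl 203 220 184 206;python3 fit2.py w6.pkl 154 168 216 232; python3 fit2.py w5.pkl 196 220 180 206; python3 tile.py w11.pkl; python3 fit2.py w11.pkl 214 224 186 203
```

```text
[[199.7, 211.0, -17.4], [199.0, 213.0, -16.4], [198.1, 215.0, -15.9], [197.3, 217.0, -18.0], [196.6, 219.0, -17.1], [195.8, 221.0, -16.7], [195.1, 223.0, -16.6], [194.3, 225.0, -16.9], [193.6, 227.0, -16.6]]
0.0295 d 0.0081 lean deg -3.5 [-0.  -0.1  0.   0.1  0.1  0.  -0.1 -0.  -0. ]
0.03 d 0.0093 lean deg -3.5 [-0.  -0.1  0.   0.1  0.1  0.  -0.1 -0.  -0. ]
0.0305 d 0.0106 lean deg -3.5 [-0.  -0.1  0.   0.1  0.1  0.  -0.1 -0.  -0. ]
[[201.4, 214.0, -22.7], [199.4, 216.0, -17.7], [197.9, 218.0, -17.3], [196.6, 220.0, -18.6]]
0.0295 d 0.0113 lean deg 8.6 [-0.2  0.2  0.1 -0.2]
0.03 d 0.0119 lean deg 8.6 [-0.2  0.2  0.1 -0.2]
0.0305 d 0.0126 lean deg 8.6 [-0.2  0.2  0.1 -0.2]
[[201.5, 203.0, -16.3], [200.1, 205.0, -15.0], [198.1, 207.0, -14.8], [196.5, 209.0, -17.5], [194.9, 211.0, -15.2], [193.2, 213.0, -15.0], [191.4, 215.0, -15.4], [189.8, 217.0, -12.4], [188.1, 219.0, -10.8]]
0.0295 d 0.0095 lean deg 7.2 [ 0.1 -0.2  0.2  0.  -0.1 -0.   0.  -0.   0. ]
0.03 d 0.0101 lean deg 7.2 [ 0.1 -0.2  0.2  0.  -0.1 -0.   0.  -0.   0. ]
0.0305 d 0.0107 lean deg 7.2 [ 0.1 -0.2  0.2  0.  -0.1 -0.   
[... 1224 characters left out ...]
09.4]])]
rows from 222 [26, 26, 26, 26, 25, 26, 26, 25, 25, 27, 40, 69, 94, 109, 122, 129, 131, 131, 131, 130, 131, 131, 124, 99, 70, 64, 68, 75, 81, 86, 89, 94, 96, 98, 102, 104, 111, 128, 137, 131, 120, 126, 131, 125, 117, 113, 108, 103, 99, 95, 92, 89, 88, 114, 165, 189, 193, 196, 198, 198, 200, 201, 201, 201, 200, 200, 201, 202, 203, 204, 205, 204, 203, 202, 203, 204, 204, 203, 201, 199, 198, 189, 158, 116, 95]
[[200.6, 214.0, -17.9], [199.0, 216.0, -17.7], [197.8, 218.0, -17.9], [196.6, 220.0, -18.2], [195.4, 222.0, -16.9]]
0.0295 d 0.0083 lean deg 5.7 [-0.1  0.1  0.  -0.  -0. ]
0.03 d 0.0091 lean deg 5.7 [-0.1  0.1  0.  -0.  -0. ]
0.0305 d 0.0099 lean deg 5.7 [-0.1  0.1  0.  -0.  -0. ]
```

```bash
cat > fit3.py <<'E'
import sys
from h import *
from scipy.optimize import least_squares
o=np.array([.5788,.0535,.06]);Rz=R.from_euler('z',-1.42).as_matrix()
def run(fn,r0,r1,ll,lh,rl,rh):
    s,f=pickle.load(open(fn,'rb'));g=cv2.GaussianBlur(cv2.cvtColor(f['img'],cv2.COLOR_RGB2GRAY).astype(np.float32),(3,3),0)
    Ys=np.arange(r0,r1,2);E=[]
    for lo,hi,sg in((ll,lh,-1),(rl,rh,1)):
        e=[]
        for y in Ys:
            r=sg*np.diff(g[y]);i=lo+np.argmax(r[lo:hi]);a,b,c=r[i-1:i+2];e.append(i+.5+.5*(a-c)/(a-2*b+c))
        E.append(e)
    E=np.array(E)
    def fun(v):
        out=[]
        for k,sy in((0,.03),(1,-.03)):
            P=np.array([[-v[0],sy+v[2],-.045],[-v[0]+.09*np.sin(v[1]),sy+v[2]+.09*v[3],-.045+.09*np.cos(v[1])]])@Rz.T+o
            p=pr(f,P);out.append(p[0,0]+(Ys-p[0,1])/(p[1,1]-p[0,1])*(p[1,0]-p[0,0])-E[k])
        return np.concatenate(out)
    r=least_squares(fun,[.008,0,0,0],x_scale=[.01,.1,.01,.1]);v=r.x
    print(fn,'d %.4f lean %.1f lat %.4f roll %.1f'%(v[0],np.degrees(v[1]),v[2],np.degrees(v[3])),'rms',np.sqrt((r.fun**2).mean()).round(2),E[:,[0,-1]].round(1).tolist())
if __name__=='__main__': run(sys.argv[1],*map(int,sys.argv[2:]))
E
python3 - <<'E'
from fit3 import run
run('w6.pkl',154,168,216,232,270,290)
run('w9.pkl',211,228,185,202,298,320)
run('w5.pkl',198,218,180,206,296,325)
run('w8.pkl',204,219,184,206,298,325)
run('w10.pkl',216,222,190,203,298,315)
run('w11.pkl',214,224,186,203,298,318)
E
```

```text
w6.pkl d 0.0102 lean -3.8 lat 0.0003 roll -0.1 rms 0.07 [[226.4, 222.6], [275.8, 279.9]]
w9.pkl d 0.0185 lean 6.7 lat 0.0037 roll -4.1 rms 3.18 [[199.7, 193.6], [279.9, 302.9]]
w5.pkl d 0.0096 lean 5.3 lat 0.0003 roll 0.0 rms 0.09 [[200.2, 186.1], [300.5, 314.8]]
w8.pkl d 0.0120 lean 7.3 lat 0.0014 roll -0.0 rms 0.11 [[200.8, 188.8], [299.7, 311.8]]
w10.pkl d 0.0105 lean 6.3 lat -0.0003 roll 0.5 rms 0.04 [[199.4, 196.6], [301.3, 303.8]]
w11.pkl d 0.0105 lean 6.1 lat 0.0009 roll -0.2 rms 0.09 [[200.6, 195.4], [299.7, 305.2]]
```

Emit:
jog_arm:
  deltas:
    - [[-0.03,0,0,0],[-0.05,0,-0.05,0],[-0.05,0,-0.12,0],[-0.05,0,-0.17,0],[-0.05,0,-0.17,0]]

```text
t: 18.4
eef_pos: [0.5779, 0.0665, 0.0545]
ee_rot: [-3.141, 0.0, -1.419]
force: [0.3, -0.5, -2.0]
width: 0.0599
gripper_force: 15.0
```

```bash
python3 tile.py w12.pkl
python3 - <<'E'
from fit3 import run
import fit3
run('w12.pkl',214,224,182,206,298,320)
run('w7.pkl',196,220,180,206,296,325)
from h import *
s,f=pickle.load(open('w12.pkl','rb'))
g=cv2.cvtColor(f['img'],cv2.COLOR_RGB2GRAY).astype(int)
for y in range(180,236,5): print(y,g[y,170:210:1].tolist())
E
```

```text
18.45 [0.57776332 0.06644016 0.05427357] [-3.14143139e+00  8.92361428e-05 -1.41882552e+00] [-0.42481103  0.07103037 -1.99348057]
pred nose top [[250.8, 220.1]] top front/rear/bottom front [(0.001, [[180.0, 238.7], [181.5, 264.4], [207.0, 186.2]]), (0.0125, [[181.4, 263.4], [182.8, 288.1], [207.5, 202.2]])]
rows from 210 [24, 25, 25, 25, 25, 24, 25, 25, 25, 25, 33, 58, 85, 98, 101, 101, 105, 117, 124, 126, 127, 127, 126, 126, 126, 127, 126, 127, 127, 126, 126, 126, 127, 129, 123, 96, 68, 61, 66, 72, 79, 83, 86, 91, 93, 95, 98, 101, 107, 125, 132, 127, 116, 121, 127, 121, 113, 109, 105, 100, 96, 92, 89, 87, 86, 112, 161, 187, 193, 194, 196, 197, 198, 198, 197, 196, 197, 197, 198, 198, 196, 194, 193, 192, 193]
w12.pkl d 0.0172 lean 11.8 lat -0.0028 roll 4.4 rms 2.16 [[200.3, 184.4], [300.3, 305.2]]
w7.pkl d 0.0100 lean 3.5 lat 0.0001 roll -0.0 rms 0.08 [[201.6, 187.2], [298.4, 313.3]]
180 [113, 112, 116, 121, 120, 121, 121, 121, 121, 121, 121, 121, 121, 120, 121, 121, 121, 121, 121, 122, 121, 120, 122, 121, 121, 121, 121, 122, 121, 121, 121, 121, 118, 105, 76, 41, 26, 23, 23, 22]
185 [1
[... 1423 characters left out ...]
 116, 116, 116, 117, 116, 118, 117, 114, 107, 104, 103, 102, 101, 102, 105, 113, 118, 119, 114, 98, 77, 61, 57, 58, 62, 74, 89, 98, 101, 102, 101, 101, 101]
225 [100, 99, 99, 99, 99, 100, 99, 98, 98, 97, 93, 87, 75, 55, 37, 29, 27, 26, 23, 26, 29, 53, 80, 87, 73, 60, 58, 57, 61, 70, 86, 96, 100, 101, 102, 101, 102, 102, 102, 102]
230 [121, 121, 120, 120, 120, 119, 116, 108, 95, 77, 54, 37, 29, 32, 32, 30, 29, 28, 29, 40, 52, 62, 65, 64, 65, 68, 79, 102, 119, 125, 127, 126, 126, 126, 126, 127, 126, 126, 127, 127]
235 [103, 101, 98, 97, 93, 89, 78, 59, 38, 33, 30, 30, 29, 27, 29, 28, 45, 59, 68, 70, 70, 71, 73, 83, 101, 118, 125, 126, 126, 126, 127, 126, 127, 126, 126, 127, 126, 127, 126, 126]
```

Emit:
jog_arm:
  deltas:
    - [[0.03,0,0,0],[0.06,0,0,0],[0.09,0,0,0],[0.12,0,0,0],[0.14,0,0,0],[0.14,0,0,0]]
  squeeze: 8

```text
t: 19.2
eef_pos: [0.5788, 0.0595, 0.0542]
ee_rot: [-3.141, 0.002, -1.419]
force: [-3.4, 7.5, 0.8]
width: 0.0596
gripper_force: 8.0
```

```bash
python3 - <<'E'
s=open('fit3.py').read()
s=s.replace("def run(fn,r0,r1,ll,lh,rl,rh):","def run(fn,r0,r1,ll,lh,rl,rh,lift=0):").replace(",-.045]",",-.045+lift]").replace("-.045+.09*np.cos","-.045+lift+.09*np.cos")
open('fit3.py','w').write(s)
E
python3 tile.py w13.pkl
python3 - <<'E'
from fit3 import run
run('w12.pkl',214,223,188,206,294,312,.010)
run('w13.pkl',216,228,182,204,296,320,.010)
run('w10.pkl',216,222,190,203,298,315,.002)
from h import *
s,f=pickle.load(open('w13.pkl','rb'))
g=cv2.cvtColor(f['img'],cv2.COLOR_RGB2GRAY).astype(int)
for y in range(205,246,5): print(y,g[y,170:210:1].tolist())
E
```

```text
19.25 [0.57880977 0.05949724 0.05420645] [-3.14130550e+00  1.61570123e-03 -1.41864991e+00] [-3.98199209  8.09978324  1.42009356]
pred nose top [[250.5, 234.1]] top front/rear/bottom front [(0.001, [[180.4, 254.5], [181.9, 279.6], [207.0, 196.1]]), (0.0125, [[181.8, 278.6], [183.2, 302.7], [207.5, 211.8]])]
rows from 224 [27, 27, 27, 27, 27, 27, 27, 26, 27, 29, 50, 85, 106, 120, 127, 129, 129, 129, 129, 126, 114, 89, 68, 66, 71, 77, 84, 88, 93, 97, 100, 102, 105, 108, 114, 133, 142, 136, 124, 130, 136, 129, 121, 117, 112, 108, 103, 98, 95, 91, 80, 72, 81, 96, 134, 179, 201, 206, 208, 209, 208, 207, 207, 208, 209, 210, 211, 211, 210, 210, 210, 211, 211, 211, 210, 208, 206, 206, 207, 200, 166, 122, 99, 95, 94]
w12.pkl d 0.0118 lean 5.1 lat 0.0001 roll 0.2 rms 0.05 [[200.3, 195.2], [300.3, 305.2]]
w13.pkl d 0.0065 lean 7.2 lat -0.0017 roll 7.4 rms 6.13 [[196.7, 182.0], [297.9, 299.9]]
w10.pkl d 0.0103 lean 6.3 lat -0.0003 roll 0.5 rms 0.04 [[199.4, 196.6], [301.3, 303.8]]
205 [122, 121, 121, 125, 128, 129, 130, 129, 130, 130, 129, 129, 130, 129, 130, 129, 130, 130, 129, 130, 130, 129, 12
[... 878 characters left out ...]
1, 102, 102, 103, 105, 105, 101, 94, 78, 54, 36, 29, 29, 26, 27, 30, 25, 28, 25, 31, 58, 98, 122, 127, 124, 113, 93, 74, 63, 60, 65, 79, 94, 102, 106, 106, 106, 106, 106]
235 [184, 170, 154, 149, 146, 138, 113, 70, 41, 34, 32, 32, 33, 32, 31, 27, 27, 28, 27, 28, 27, 39, 63, 71, 67, 63, 61, 65, 78, 93, 104, 108, 108, 108, 106, 105, 105, 107, 105, 106]
240 [122, 110, 104, 91, 71, 45, 35, 31, 32, 32, 32, 33, 29, 28, 27, 26, 29, 34, 46, 59, 65, 67, 68, 70, 83, 103, 119, 127, 129, 128, 129, 129, 129, 130, 129, 129, 130, 129, 129, 129]
245 [82, 72, 59, 53, 52, 52, 52, 52, 52, 52, 53, 51, 51, 51, 53, 58, 61, 64, 64, 63, 65, 68, 78, 85, 89, 89, 90, 88, 89, 89, 89, 89, 89, 89, 88, 89, 87, 88, 88, 88]
```

Run:
```python
from fit3 import run
run('w13.pkl',226,233,195,206,294,306,.010)
run('w13.pkl',227,232,195,206,294,306,.010)
```

```text
w13.pkl d 0.0145 lean 10.7 lat 0.0002 roll -0.2 rms 0.09 [[200.2, 195.4], [299.9, 304.9]]
w13.pkl d 0.0147 lean 11.2 lat 0.0003 roll -0.4 rms 0.06 [[199.4, 196.1], [300.6, 304.3]]
```

Emit:
jog_arm:
  deltas:
    - [[-0.1,0,0,0],[-0.2,0,0,0],[-0.2,0,0.07,0],[-0.2,0,0.14,0],[-0.2,0,0.17,0],[-0.2,0,0.19,0],[-0.2,0,0.19,0]]

```text
t: 20.12
eef_pos: [0.577, 0.0695, 0.0434]
ee_rot: [3.141, -0.001, -1.419]
force: [-3.7, -2.0, 6.8]
width: 0.0599
gripper_force: 8.0
```

Emit:
jog_arm:
  deltas:
    - [[-0.04,0,0,0],[-0.08,0,0,0],[-0.12,0,0,0],[-0.15,0,0,0],[-0.15,0,0,0]]

```text
t: 20.75
eef_pos: [0.5758, 0.0792, 0.0427]
ee_rot: [3.141, 0.0, -1.418]
force: [-3.2, -0.7, 5.0]
width: 0.0598
gripper_force: 8.0
```

```bash
python3 tile.py w14.pkl
cat > rows.py <<'E'
from h import *
import sys
s,f=pickle.load(open(sys.argv[1],'rb'))
g=cv2.cvtColor(f['img'],cv2.COLOR_RGB2GRAY).astype(int)
for y in range(int(sys.argv[2]),int(sys.argv[3]),5): print(y,g[y,172:212].tolist(),'R',g[y,290:330].tolist())
E
python3 rows.py w14.pkl 185 246
```

```text
20.8 [0.57575358 0.07916287 0.04273767] [ 3.14145023e+00  1.15348358e-04 -1.41853609e+00] [-3.50998613 -0.40217837  4.54091989]
pred nose top [[250.6, 201.7]] top front/rear/bottom front [(0.001, [[171.4, 219.6], [173.2, 248.8], [203.7, 171.4]]), (0.0125, [[173.1, 247.6], [174.9, 275.5], [204.3, 188.6]])]
rows from 191 [22, 22, 21, 22, 22, 22, 22, 21, 22, 22, 23, 41, 73, 95, 97, 93, 91, 92, 91, 91, 91, 91, 91, 91, 91, 91, 91, 91, 91, 91, 91, 91, 91, 91, 91, 91, 91, 94, 103, 110, 114, 114, 114, 114, 114, 115, 114, 114, 114, 114, 114, 114, 112, 100, 77, 57, 55, 59, 65, 70, 74, 77, 81, 83, 85, 88, 90, 95, 111, 119, 114, 104, 109, 113, 106, 99, 97, 94, 89, 85, 81, 79, 75, 65, 59]
185 [107, 108, 107, 107, 108, 108, 108, 107, 108, 108, 108, 107, 108, 107, 108, 107, 108, 107, 107, 107, 108, 108, 108, 107, 107, 108, 108, 103, 80, 47, 22, 18, 21, 19, 20, 23, 20, 21, 21, 23] R [21, 20, 18, 19, 18, 20, 22, 22, 56, 111, 160, 182, 187, 187, 187, 187, 188, 187, 187, 188, 187, 187, 188, 188, 187, 189, 187, 188, 188, 188, 188, 188, 188, 189, 189, 189, 188, 188, 188, 188]
190 [109, 108, 108, 108, 107
[... 3762 characters left out ...]
92, 94, 96]
240 [86, 76, 59, 39, 27, 27, 29, 26, 25, 27, 26, 26, 22, 25, 39, 54, 62, 64, 64, 63, 64, 70, 85, 102, 111, 113, 113, 113, 114, 114, 115, 113, 115, 114, 114, 113, 114, 114, 114, 114] R [114, 113, 115, 113, 115, 114, 114, 115, 114, 114, 114, 115, 115, 114, 114, 108, 93, 76, 67, 64, 64, 63, 63, 55, 45, 30, 26, 23, 24, 27, 28, 30, 25, 29, 30, 40, 63, 84, 95, 98]
245 [50, 44, 43, 42, 43, 42, 44, 44, 43, 43, 42, 45, 47, 51, 53, 53, 53, 55, 55, 55, 62, 72, 75, 76, 76, 77, 77, 77, 78, 75, 77, 76, 77, 77, 77, 77, 75, 77, 78, 77] R [76, 77, 77, 76, 77, 77, 76, 77, 78, 76, 77, 77, 76, 77, 77, 76, 77, 74, 65, 55, 54, 54, 53, 53, 55, 53, 49, 45, 43, 44, 43, 43, 44, 41, 42, 44, 43, 46, 54, 64]
```

Run:
```python
from fit3 import run
run('w14.pkl',209,224,188,210,290,312,0)
```

```text
w14.pkl d 0.0252 lean 3.7 lat 0.0000 roll 0.2 rms 0.06 [[204.0, 196.2], [296.3, 303.8]]
```

Emit:
jog_arm:
  deltas:
    - [[0,0,0.02,0],[-0.04,0,0.03,0],[-0.08,0,0.03,0],[-0.12,0,0.03,0],[-0.12,0,0.03,0]]

```text
t: 21.42
eef_pos: [0.575, 0.0864, 0.0409]
ee_rot: [-3.141, 0.0, -1.418]
force: [-0.9, -0.6, 3.0]
width: 0.0599
gripper_force: 8.0
```

```bash
python3 tile.py w15.pkl|tail -1
python3 - <<'E'
from fit3 import run
run('w15.pkl',208,222,188,212,286,312,0)
run('w15.pkl',204,220,188,212,286,312,0)
E
python3 rows.py w15.pkl 185 226 | cut -c1-170
```

```text
rows from 176 [33, 30, 28, 27, 26, 24, 23, 23, 23, 23, 26, 64, 122, 166, 184, 187, 187, 180, 164, 142, 121, 106, 100, 99, 99, 99, 98, 97, 97, 96, 95, 96, 95, 95, 95, 95, 95, 95, 95, 95, 95, 95, 95, 95, 95, 95, 98, 105, 115, 119, 120, 121, 121, 121, 121, 121, 120, 121, 120, 121, 121, 121, 121, 121, 121, 120, 120, 118, 105, 80, 59, 55, 60, 66, 71, 75, 78, 82, 84, 86, 89, 91, 97, 112, 120]
w15.pkl d 0.0262 lean -0.9 lat 0.0005 roll -0.1 rms 0.07 [[200.2, 194.7], [299.9, 305.4]]
w15.pkl d 0.0261 lean -1.2 lat 0.0004 roll -0.0 rms 0.09 [[201.7, 195.6], [298.3, 304.5]]
185 [109, 110, 110, 109, 110, 109, 110, 110, 110, 110, 109, 109, 110, 110, 108, 109, 110, 110, 110, 109, 109, 109, 110, 110, 110, 110, 110, 110, 109, 110, 110, 110, 110, 
190 [108, 109, 111, 110, 110, 110, 109, 109, 110, 110, 109, 110, 111, 109, 111, 110, 110, 110, 110, 110, 110, 110, 111, 110, 110, 111, 110, 110, 110, 110, 109, 110, 110, 
195 [112, 110, 110, 111, 111, 111, 112, 111, 112, 111, 111, 111, 112, 111, 111, 110, 111, 112, 111, 112, 110, 111, 112, 111, 112, 112, 112, 111, 110, 111, 112, 112, 111, 
200 [111, 110, 11
[... 307 characters left out ...]
 65, 54, 53, 54, 
210 [108, 108, 108, 109, 109, 109, 108, 108, 109, 109, 108, 110, 108, 108, 109, 108, 108, 109, 109, 109, 109, 109, 109, 108, 109, 108, 100, 82, 62, 55, 53, 54, 56, 70, 83
215 [108, 107, 108, 108, 108, 108, 107, 109, 108, 109, 108, 109, 109, 108, 108, 109, 109, 109, 108, 109, 108, 108, 108, 107, 99, 81, 60, 54, 54, 54, 55, 64, 82, 93, 95, 9
220 [107, 106, 108, 109, 109, 109, 109, 109, 109, 107, 110, 108, 105, 99, 94, 93, 92, 93, 94, 96, 103, 104, 93, 74, 58, 53, 53, 52, 55, 63, 80, 92, 94, 95, 94, 95, 96, 95
225 [108, 108, 109, 108, 108, 109, 108, 104, 95, 82, 67, 46, 32, 26, 26, 29, 27, 23, 29, 44, 63, 67, 64, 61, 62, 61, 65, 76, 101, 115, 118, 120, 118, 119, 118, 118, 118,
```

Emit:
jog_arm:
  deltas:
    - [[-0.03,0,0.01,0],[-0.06,0,0.01,0],[-0.06,0,0.01,0]]

```text
t: 21.85
eef_pos: [0.5745, 0.0899, 0.0405]
ee_rot: [-3.141, 0.0, -1.418]
force: [-0.3, -1.0, 4.0]
width: 0.0599
gripper_force: 8.0
```

Emit:
jog_arm:
  deltas:
    - [[0,0,0,0],[0,0,0,0],[0,0,-0.03,0],[0,0,-0.07,0],[0,0,-0.1,0],[0,0,-0.1,0]]
  squeeze: 25

```text
t: 22.6
eef_pos: [0.5742, 0.0897, 0.0464]
ee_rot: [-3.142, 0.0, -1.419]
force: [0.1, 1.2, -0.8]
width: 0.0601
gripper_force: 25.0
```

```bash
python3 tile.py w16.pkl
python3 - <<'E'
from fit3 import run
for l in (0,.004): run('w16.pkl',204,218,186,212,286,314,l)
E
python3 rows.py w16.pkl 180 226 | cut -c1-170
```

```text
22.65 [0.57417602 0.0896716  0.04633124] [ 3.14158905e+00  8.53601121e-05 -1.41869388e+00] [ 0.51240206  0.10426166 -1.61473572]
pred nose top [[250.7, 176.1]] top front/rear/bottom front [(0.001, [[172.0, 189.9], [173.8, 219.6], [204.0, 154.1]]), (0.0125, [[173.8, 218.4], [175.5, 246.8], [204.6, 171.5]])]
rows from 166 [35, 34, 34, 33, 34, 35, 34, 34, 33, 32, 44, 95, 155, 185, 191, 191, 190, 190, 190, 190, 190, 183, 162, 132, 114, 109, 108, 106, 105, 105, 105, 103, 102, 101, 99, 98, 97, 97, 97, 97, 97, 97, 97, 97, 97, 97, 97, 97, 99, 107, 117, 123, 124, 124, 125, 124, 124, 124, 125, 125, 124, 125, 124, 124, 124, 124, 124, 124, 124, 124, 124, 124, 124, 124, 124, 124, 124, 122, 109, 82, 60, 56, 60, 66, 72]
w16.pkl d 0.0261 lean -3.2 lat 0.0002 roll -0.1 rms 0.07 [[199.8, 195.0], [300.2, 305.2]]
w16.pkl d 0.0263 lean -3.2 lat 0.0002 roll -0.1 rms 0.07 [[199.8, 195.0], [300.2, 305.2]]
180 [112, 112, 112, 113, 112, 111, 112, 111, 112, 112, 112, 112, 112, 111, 112, 112, 113, 112, 113, 111, 111, 111, 112, 112, 112, 112, 112, 113, 113, 113, 112, 113, 111, 
185 [110, 111, 110, 110, 111, 111,
[... 804 characters left out ...]
, 54, 56, 66, 79
210 [111, 112, 111, 111, 111, 112, 111, 112, 111, 111, 111, 111, 111, 111, 111, 111, 111, 111, 111, 111, 111, 111, 112, 111, 106, 89, 67, 56, 56, 55, 54, 60, 74, 90, 96, 
215 [109, 110, 110, 110, 110, 110, 110, 110, 109, 110, 110, 111, 110, 110, 111, 110, 110, 110, 109, 109, 109, 110, 105, 88, 67, 56, 54, 54, 54, 59, 75, 91, 100, 102, 101,
220 [109, 110, 111, 110, 109, 110, 110, 110, 110, 110, 109, 109, 107, 101, 96, 95, 96, 95, 96, 97, 100, 92, 77, 70, 68, 68, 69, 72, 83, 106, 120, 124, 124, 125, 124, 124,
225 [109, 110, 110, 109, 111, 110, 110, 107, 99, 86, 70, 51, 34, 26, 28, 27, 26, 27, 33, 50, 63, 69, 69, 69, 69, 71, 82, 103, 118, 124, 125, 124, 124, 125, 125, 124, 125,
```

Emit:
jog_arm:
  deltas:
    - [[0.06,0,0,0],[0.14,0,0,0],[0.22,0,0,0],[0.3,0,0,0],[0.36,0,0,0],[0.38,0,0,0],[0.38,0,0,0]]

```text
t: 23.52
eef_pos: [0.5777, 0.0671, 0.0464]
ee_rot: [-3.142, 0.0, -1.419]
force: [-0.2, 0.5, -0.6]
width: 0.0601
gripper_force: 25.0
```

Emit:
jog_arm:
  deltas:
    - [[0,0,0.03,0],[0,0,0.06,0],[0,0,0.08,0],[0,0,0.09,0],[0,0,0.09,0]]

```text
t: 24.15
eef_pos: [0.5777, 0.0671, 0.0409]
ee_rot: [3.142, -0.0, -1.419]
force: [-0.1, 0.1, -0.2]
width: 0.0596
gripper_force: 25.0
```

```bash
python3 tile.py w17.pkl|tail -1
python3 - <<'E'
from fit3 import run
run('w17.pkl',213,223,184,200,300,318,0)
E
python3 rows.py w17.pkl 200 246
```

```text
rows from 219 [26, 25, 25, 26, 26, 26, 25, 26, 26, 26, 28, 52, 87, 105, 108, 109, 109, 109, 112, 123, 134, 139, 139, 139, 136, 122, 92, 68, 64, 68, 74, 81, 85, 89, 94, 96, 98, 101, 103, 110, 127, 136, 130, 119, 125, 130, 123, 115, 111, 108, 103, 98, 94, 91, 89, 82, 74, 78, 84, 84, 83, 83, 83, 84, 84, 83, 83, 83, 82, 80, 106, 164, 196, 203, 202, 201, 201, 202, 203, 203, 202, 200, 198, 196, 189]
w17.pkl d 0.0100 lean 7.3 lat -0.0032 roll 5.4 rms 1.69 [[196.1, 184.5], [303.9, 306.6]]
200 [124, 124, 124, 124, 125, 124, 124, 125, 123, 125, 125, 125, 124, 124, 125, 125, 124, 124, 125, 124, 123, 125, 125, 126, 125, 125, 124, 118, 95, 55, 28, 23, 25, 26, 26, 24, 24, 25, 26, 23] R [25, 25, 25, 24, 23, 24, 23, 26, 54, 114, 175, 209, 214, 215, 214, 214, 215, 214, 214, 214, 215, 214, 214, 214, 215, 214, 214, 214, 214, 215, 215, 214, 214, 214, 214, 214, 214, 215, 215, 214]
205 [123, 123, 123, 123, 123, 123, 124, 123, 123, 123, 123, 124, 123, 123, 123, 123, 124, 123, 123, 123, 125, 125, 124, 124, 125, 125, 119, 102, 72, 41, 27, 25, 24, 26, 25, 25, 26, 23, 24, 23] R [26, 23, 22, 23, 26, 23, 22, 24,
[... 2354 characters left out ...]
97, 97]
240 [98, 88, 69, 46, 32, 31, 30, 31, 31, 31, 30, 28, 34, 47, 58, 62, 65, 65, 63, 65, 66, 83, 109, 129, 138, 139, 139, 139, 139, 139, 139, 139, 140, 139, 139, 140, 140, 140, 139, 139] R [140, 138, 137, 137, 137, 137, 137, 138, 137, 137, 137, 137, 137, 137, 137, 134, 117, 91, 69, 64, 64, 63, 62, 61, 58, 49, 36, 27, 30, 28, 30, 31, 30, 33, 33, 45, 67, 89, 102, 107]
245 [57, 52, 50, 50, 50, 50, 50, 49, 52, 48, 50, 53, 57, 61, 64, 63, 63, 64, 65, 66, 75, 89, 96, 96, 94, 92, 92, 93, 92, 91, 93, 92, 92, 92, 93, 93, 93, 92, 91, 92] R [92, 92, 92, 94, 92, 92, 93, 92, 93, 93, 92, 92, 92, 92, 92, 93, 92, 88, 79, 68, 63, 63, 65, 64, 63, 63, 60, 53, 52, 50, 50, 49, 50, 52, 50, 48, 50, 54, 65, 74]
```

Emit:
jog_arm:
  deltas:
    - [[0,0,0.01,0],[0,0,0.02,0],[0,0,0.02,0]]

```text
t: 24.58
eef_pos: [0.5778, 0.0671, 0.0405]
ee_rot: [-3.141, -0.0, -1.418]
force: [-2.5, 0.1, 4.7]
width: 0.0599
gripper_force: 25.0
```

Run:
```python
from fit3 import run
run('w17.pkl',208,219,189,201,299,310,0)
```

```text
w17.pkl d 0.0042 lean -2.3 lat 0.0000 roll 0.2 rms 0.12 [[198.7, 194.2], [301.7, 305.9]]
```

Emit:
jog_arm:
  deltas:
    - [[0,0,0,0],[0,0,0,0],[0,0,0,0],[0,0,0,0]]
  grip: 87.6

```text
t: 25.08
eef_pos: [0.5777, 0.0671, 0.0397]
ee_rot: [3.142, -0.0, -1.419]
force: [-0.9, 0.2, 0.6]
width: 0.0868
gripper_force: 0.0
```

Emit:
jog_arm:
  deltas:
    - [[0,0,-0.3,0],[0,0,-0.8,0],[0,0,-1.5,0],[0,0,-2.3,0],[0,0,-3.0,0],[0,0,-3.3,0],[0,0,-3.3,0],[0,0,-3.3,0]]

```text
t: 26.08
eef_pos: [0.5771, 0.067, 0.2367]
ee_rot: [3.14, 0.0, -1.419]
force: [0.8, -0.0, -0.2]
width: 0.0874
gripper_force: 0.0
```

```bash
python3 tile.py w18.pkl; python3 rows.py w18.pkl 140 186 | cut -c1-5 >/dev/null
python3 - <<'E'
from fit3 import run
run('w18.pkl',150,162,214,230,270,292,0)
from h import *
s,f=pickle.load(open('w18.pkl','rb'))
g=cv2.cvtColor(f['img'],cv2.COLOR_RGB2GRAY).astype(int)
for y in range(140,190,4): print(y,g[y,212:234].tolist(),g[y,270:290].tolist())
E
```

```text
26.125 [0.57700642 0.06698121 0.23641287] [ 3.13953751e+00 -2.29923520e-04 -1.41872032e+00] [-0.70523323 -0.33565317 -0.18090026]
pred nose top [[249.2, 157.6]] top front/rear/bottom front [(0.001, [[218.0, 162.0], [218.3, 174.2], [224.8, 149.2]]), (0.0125, [[218.3, 173.7], [218.6, 185.6], [224.9, 158.4]])]
rows from 147 [30, 30, 30, 30, 30, 30, 29, 31, 30, 30, 35, 53, 77, 94, 109, 134, 152, 128, 97, 96, 99, 98, 98, 98, 98, 97, 96, 96, 116, 142, 153, 153, 152, 154, 155, 155, 156, 156, 156, 156, 156, 157, 157, 155, 153, 152, 152, 150, 150, 150, 149, 145, 146, 150, 149, 149, 148, 148, 149, 148, 148, 149, 150, 149, 149, 149, 150, 150, 149, 148, 148, 150, 150, 150, 150, 151, 151, 152, 152, 151, 151, 152, 154, 154, 155]
w18.pkl d 0.0052 lean 1.0 lat -0.0000 roll 0.1 rms 0.18 [[226.3, 220.7], [271.7, 277.2]]
140 [93, 93, 94, 93, 94, 93, 93, 94, 94, 94, 93, 93, 95, 90, 69, 39, 16, 16, 16, 15, 18, 19] [26, 56, 103, 141, 158, 161, 160, 161, 161, 161, 160, 160, 160, 161, 161, 161, 161, 160, 160, 161]
144 [94, 95, 94, 94, 94, 94, 93, 94, 92, 93, 93, 93, 95, 89, 70, 41, 20, 15, 19, 18, 18, 13] [
[... 1617 characters left out ...]
2, 154, 154, 155, 156, 155, 155, 155, 155, 156, 155]
180 [157, 157, 157, 156, 156, 157, 156, 156, 156, 156, 156, 156, 156, 156, 156, 156, 156, 156, 156, 155, 155, 155] [152, 153, 152, 152, 152, 153, 152, 152, 153, 152, 152, 153, 152, 151, 152, 152, 152, 153, 153, 153]
184 [155, 155, 155, 156, 157, 157, 156, 156, 156, 156, 157, 156, 156, 156, 157, 156, 156, 156, 156, 156, 156, 156] [156, 155, 155, 155, 155, 155, 155, 155, 154, 155, 155, 155, 155, 154, 155, 155, 155, 155, 155, 155]
188 [155, 156, 156, 156, 156, 156, 157, 157, 156, 156, 157, 157, 157, 157, 156, 157, 157, 157, 157, 157, 157, 157] [156, 155, 156, 156, 155, 156, 156, 155, 156, 155, 155, 157, 156, 155, 155, 155, 155, 155, 155, 156]
```

Emit:
jog_arm:
  deltas:
    - [[0.6,0.1,0,-1],[1.5,0.25,0,-3],[2.5,0.4,0.1,-5],[3.5,0.55,0.2,-7],[4.5,0.7,0.3,-9],[5.5,0.85,0.4,-11],[6.5,1.0,0.5,-13],[7.31,1.15,0.6,-15]]

```text
t: 27.12
eef_pos: [0.5753, -0.3787, 0.2]
ee_rot: [-3.141, 0.002, -0.104]
force: [1.5, -0.3, 0.6]
width: 0.0878
gripper_force: 0.0
```

Emit:
jog_arm:
  deltas:
    - [[0,0,0,-1.5],[0,0,0,-1.6],[0,0,0,-1.6]]

```text
t: 27.5
eef_pos: [0.5759, -0.3762, 0.2012]
ee_rot: [-3.141, 0.001, 0.028]
force: [0.5, 0.1, 0.5]
width: 0.0874
gripper_force: 0.0
```

Run:
```python
from station import arm, grab_frame
from h import *
f=grab_frame('wrist');s=arm.get_state();print(s['t'],s['eef_pos'],s['ee_rot'],s['force']);pickle.dump((s,f),open('k1.pkl','wb'))
t=F=pickle.load(open('f0.pkl','rb'))['top']
p=pr(f,[[.583,-.377,.078],[.513,-.379,.09],[.548,-.378,.03]]);print(p)
hsv=cv2.cvtColor(f['img'],cv2.COLOR_RGB2HSV)
wood=cv2.inRange(hsv,(5,90,60),(22,255,255));n,l,st,c=cv2.connectedComponentsWithStats(wood)
for i in range(1,n):
    if st[i,4]>150: print('wood',st[i],c[i].round(1))
g=cv2.cvtColor(f['img'],cv2.COLOR_RGB2GRAY);dk=(g<55).astype(np.uint8);n,l,st,c=cv2.connectedComponentsWithStats(dk)
for i in range(1,n):
    if st[i,4]>100: print('dark',st[i],c[i].round(1))
x,y=p[0].astype(int)
for r in range(y-36,y+40,3): print(r,g[r,x-30:x+31:2].tolist())
```

```text
27.55 [ 0.57610222 -0.3761031   0.20158824] [-3.14146008e+00  2.79897438e-04  2.86775535e-02] [0.35525379 0.08422965 0.49987922]
[[251.60783231 169.118822  ]
 [251.55299594 243.11972783]
 [251.38991295 191.53343705]]
wood [ 231  126   48  120 4073] [253.2 183.7]
wood [ 52 233  32  57 850] [ 64.3 261.3]
wood [439 244   9  44 153] [443.9 265.3]
dark [    0     0   512   384 69759] [234.2 262.1]
133 [123, 127, 127, 128, 128, 103, 74, 74, 71, 71, 72, 61, 49, 47, 49, 50, 50, 51, 69, 75, 74, 73, 72, 73, 75, 75, 76, 73, 75, 120, 147]
136 [127, 127, 126, 126, 126, 105, 75, 76, 74, 72, 72, 63, 50, 48, 49, 50, 48, 52, 70, 75, 74, 72, 73, 75, 74, 74, 75, 73, 78, 124, 145]
139 [126, 128, 126, 126, 127, 104, 74, 75, 75, 71, 71, 72, 62, 46, 47, 50, 48, 51, 70, 75, 73, 72, 73, 75, 76, 74, 74, 73, 83, 134, 143]
142 [124, 124, 126, 129, 128, 105, 76, 79, 73, 71, 72, 73, 62, 47, 47, 51, 48, 51, 71, 74, 73, 72, 74, 75, 75, 76, 75, 73, 87, 141, 150]
145 [125, 126, 128, 126, 124, 93, 75, 76, 75, 72, 72, 74, 69, 57, 48, 48, 48, 51, 71, 74, 72, 72, 74, 75, 74, 75, 75, 74, 95, 143, 145]
148 [125, 125, 124, 
[... 2159 characters left out ...]
8, 148, 148]
196 [131, 130, 130, 126, 86, 77, 79, 76, 73, 71, 51, 47, 47, 47, 49, 47, 62, 73, 73, 72, 75, 74, 74, 74, 78, 75, 105, 142, 147, 148, 150]
199 [132, 130, 129, 123, 84, 76, 78, 75, 73, 71, 52, 47, 49, 48, 49, 49, 63, 74, 73, 73, 74, 75, 74, 76, 77, 75, 117, 147, 149, 151, 150]
202 [133, 135, 135, 106, 77, 77, 78, 75, 74, 72, 51, 46, 48, 49, 49, 53, 70, 74, 74, 74, 73, 74, 73, 76, 76, 76, 122, 147, 148, 146, 145]
205 [131, 130, 127, 87, 77, 77, 79, 76, 72, 71, 50, 48, 48, 48, 45, 52, 70, 73, 74, 75, 74, 73, 74, 76, 75, 79, 127, 148, 148, 150, 149]
208 [130, 127, 125, 84, 74, 78, 78, 75, 73, 73, 64, 49, 49, 49, 47, 52, 70, 72, 74, 74, 74, 74, 75, 77, 77, 84, 134, 148, 146, 144, 144]
```

```bash
cat > key.py <<'E'
from h import *
def bow(f,x0,x1,y0,y1,z,th=38):
    g=cv2.cvtColor(f['img'],cv2.COLOR_RGB2GRAY);m=np.zeros_like(g);m[y0:y1,x0:x1]=(g[y0:y1,x0:x1]<th)
    n,l,st,c=cv2.connectedComponentsWithStats(m);i=1+np.argmax(st[1:,4]);print(st[i],c[i].round(1))
    pts=np.argwhere(l==i)[:,::-1].astype(np.float32)
    W=np.array([un(f,p,z)[:2] for p in pts]);r=cv2.minAreaRect((W*1e3).astype(np.float32));print('rect mm',np.round(r[0],1),np.round(r[1],1),r[2])
    u,s_,v=np.linalg.svd(W-W.mean(0));print('mean',W.mean(0).round(4),'axis deg',np.degrees(np.arctan2(v[0][1],v[0][0])).round(1))
    return l==i
E
python3 - <<'E'
from key import *
s,f=pickle.load(open('k1.pkl','rb'))
m=bow(f,245,268,135,195,.078)
for y in range(144,190,3):
    xs=np.where(m[y])[0];print(y,xs.min() if len(xs) else None,xs.max() if len(xs) else None)
# stand axis from wood
hsv=cv2.cvtColor(f['img'],cv2.COLOR_RGB2HSV);wood=cv2.inRange(hsv,(5,90,60),(22,255,255));wood[:,:225]=0;wood[:,285:]=0
for y in range(130,240,15):
    xs=np.where(wood[y])[0]
    print(y,un(f,(xs.min()-.5,y),.03)[:2].round(4),un(f,(xs.max()+.5,y),.03)[:2].round(4))
ys=np.where(wood.any(1))[0];print(ys.min(),un(f,(255,ys.min()-.5),.03))
E
```

```text
[251 148  10  37 271] [255.4 166.1]
rect mm [ 585.8 -380.5] [ 7.6 34.4] 89.14521789550781
mean [ 0.5859 -0.3805] axis deg 178.7
144 None None
147 None None
150 253 259
153 252 260
156 253 260
159 253 259
162 252 259
165 252 259
168 253 258
171 253 258
174 251 258
177 251 258
180 251 258
183 251 258
186 None None
189 None None
130 [ 0.615  -0.3592] [ 0.6163 -0.4047]
145 [ 0.5991 -0.3584] [ 0.6004 -0.4033]
160 [ 0.5829 -0.3576] [ 0.5842 -0.4031]
175 [ 0.5662 -0.3578] [ 0.5675 -0.4028]
190 [ 0.5492 -0.357 ] [ 0.5505 -0.4025]
205 [ 0.5317 -0.3561] [ 0.533  -0.4011]
220 [ 0.5137 -0.3552] [ 0.5151 -0.4007]
235 [ 0.4954 -0.3555] [ 0.4967 -0.4004]
126 [ 0.6203119  -0.37965331  0.03      ]
```

Emit:
jog_arm:
  deltas:
    - [[0.1,0.05,0.5,0.4],[0.146,0.076,1.2,0.65],[0.146,0.076,1.9,0.65],[0.146,0.076,2.4,0.65],[0.146,0.076,2.6,0.65],[0.146,0.076,2.65,0.65],[0.146,0.076,2.65,0.65]]
  grip: 50

```text
t: 28.42
eef_pos: [0.5857, -0.3813, 0.0441]
ee_rot: [3.141, -0.002, -0.026]
force: [-0.0, 0.3, 0.5]
width: 0.0499
gripper_force: 0.0
```

Emit:
jog_arm:
  deltas:
    - [[0,0,0,0],[0,0,0,0],[0,0,0,0],[0,0,0,0],[0,0,0,0],[0,0,0,0]]
  grip: 3
  squeeze: 35

```text
t: 29.18
eef_pos: [0.5849, -0.3812, 0.0428]
ee_rot: [3.142, 0.0, -0.027]
force: [-0.8, 0.3, 0.6]
width: 0.0076
gripper_force: 35.0
```

Emit:
jog_arm:
  deltas:
    - [[0,0,-0.1,0],[0,0,-0.3,0],[0,0,-0.7,0],[0,0,-1.2,0],[0,0,-1.8,0],[0,0,-2.3,0],[0,0,-2.6,0],[0,0,-2.6,0]]

```text
t: 30.18
eef_pos: [0.5855, -0.3814, 0.2005]
ee_rot: [3.141, -0.003, -0.027]
force: [0.4, 0.0, -1.1]
width: 0.0073
gripper_force: 35.0
```

Emit:
jog_arm:
  deltas:
    - [[-0.1,-0.4,0,1],[-0.25,-1.2,0,3],[-0.4,-2.1,0,5],[-0.6,-3.0,0,7],[-0.8,-4.0,0,9],[-0.95,-4.9,0,11],[-1.1,-5.7,0,13],[-1.25,-6.39,0,15]]

```text
t: 31.18
eef_pos: [0.5188, 0.0057, 0.1974]
ee_rot: [3.139, 0.0, -1.341]
force: [-0.0, 0.4, -0.2]
width: 0.0073
gripper_force: 35.0
```

Emit:
jog_arm:
  deltas:
    - [[0,0,0,0.96],[0,0,0,0.96],[0,0,0,0.96]]

```text
t: 31.55
eef_pos: [0.5197, 0.0037, 0.198]
ee_rot: [3.14, -0.0, -1.418]
force: [-0.3, 0.2, 0.4]
width: 0.0075
gripper_force: 35.0
```

Run:
```python
from station import arm, grab_frame
from h import *
f=grab_frame('wrist');s=arm.get_state();print(s['t'],s['eef_pos'],s['ee_rot'],s['force'],s['width']);pickle.dump((s,f),open('k2.pkl','wb'))
p=pr(f,[[.528,-.045,.131]])[0];print(p)
g=cv2.cvtColor(f['img'],cv2.COLOR_RGB2GRAY)
x,y=p.astype(int)
for r in range(max(y-40,0),y+40,3): print(r,g[r,x-40:x+41:2].tolist())
```

```text
31.6 [0.51988991 0.00353089 0.19817348] [ 3.14055515e+00 -1.75536602e-04 -1.41880953e+00] [ 0.01576899  0.17444911 -0.61827349] 0.00724657962895977
[247.78885676 128.35942832]
88 [45, 45, 46, 45, 45, 46, 45, 46, 46, 45, 45, 46, 46, 45, 46, 47, 47, 46, 47, 89, 218, 187, 52, 48, 48, 45, 47, 47, 48, 47, 49, 48, 48, 47, 48, 48, 47, 47, 47, 47, 46]
91 [47, 46, 44, 46, 45, 45, 45, 45, 47, 46, 47, 46, 47, 47, 47, 46, 46, 46, 45, 90, 218, 187, 52, 47, 48, 47, 47, 47, 47, 48, 48, 47, 48, 47, 45, 47, 47, 48, 46, 47, 47]
94 [45, 45, 45, 45, 47, 44, 45, 46, 45, 46, 46, 45, 45, 47, 46, 46, 47, 47, 48, 87, 214, 183, 51, 46, 47, 47, 47, 48, 46, 48, 47, 47, 47, 48, 48, 48, 46, 48, 47, 47, 46]
97 [45, 46, 46, 45, 46, 46, 44, 45, 45, 45, 46, 45, 45, 43, 47, 50, 60, 71, 85, 85, 103, 99, 86, 81, 70, 58, 47, 47, 46, 48, 47, 46, 47, 47, 47, 47, 46, 47, 47, 48, 46]
100 [46, 45, 44, 46, 45, 46, 47, 45, 47, 46, 43, 59, 72, 78, 92, 104, 111, 110, 115, 109, 107, 115, 108, 112, 111, 113, 97, 88, 74, 67, 50, 47, 47, 46, 46, 46, 45, 47, 48, 47, 47]
103 [45, 45, 45, 45, 45, 45, 45, 44, 39, 35, 47, 86, 111, 112, 13
[... 3371 characters left out ...]
42, 44, 43, 42, 43, 48]
157 [86, 42, 43, 42, 41, 42, 42, 43, 43, 44, 43, 43, 41, 35, 37, 41, 55, 65, 74, 83, 87, 82, 79, 70, 60, 48, 43, 39, 39, 40, 41, 43, 43, 44, 43, 44, 42, 44, 44, 43, 50]
160 [91, 43, 41, 42, 43, 41, 43, 42, 41, 42, 42, 42, 41, 42, 41, 42, 41, 42, 40, 39, 41, 40, 39, 39, 37, 41, 44, 40, 41, 41, 44, 43, 44, 43, 44, 43, 42, 44, 42, 43, 48]
163 [92, 44, 42, 40, 41, 41, 41, 40, 42, 41, 41, 41, 42, 43, 41, 42, 43, 42, 41, 42, 43, 42, 42, 42, 42, 41, 41, 43, 43, 42, 44, 43, 42, 43, 42, 43, 43, 42, 43, 44, 55]
166 [100, 44, 41, 42, 43, 43, 41, 42, 43, 42, 41, 42, 42, 42, 42, 43, 42, 43, 42, 42, 42, 42, 42, 41, 42, 42, 43, 41, 42, 42, 42, 42, 43, 41, 43, 44, 42, 42, 43, 43, 57]
```

Run:
```python
from h import *
s,f=pickle.load(open('k2.pkl','rb'))
g=cv2.cvtColor(f['img'],cv2.COLOR_RGB2GRAY)
m=np.zeros_like(g);w=g[85:170,200:300];m[85:170,200:300]=(w>165);m[:,:215]=0;m[85:99]=0;m[:,276:]=0
cn,_=cv2.findContours(m,cv2.RETR_EXTERNAL,cv2.CHAIN_APPROX_NONE);c=max(cn,key=cv2.contourArea);e=cv2.fitEllipse(c);print('disc',e)
inv=np.zeros_like(g);inv[105:147,236:260]=(g[105:147,236:260]<166);n,l,st,ce=cv2.connectedComponentsWithStats(inv);i=1+np.argmax(st[1:,4]);print('slot',st[i],ce[i])
r=cv2.minAreaRect(np.argwhere(l==i)[:,::-1].astype(np.float32));print(r)
kd=un(f,e[0],.131);ks=un(f,r[0],.131);print('disc c',kd,'slot c',ks, 'slot centroid',un(f,ce[i],.131))
a=un(f,(ce[i][0],110),.131);
T=rot(s['ee_rot']);
for nm,q in(('bow top +x',(.016,0,-.035)),('bow top -x',(-.016,0,-.035)),('bow bot +x',(.016,0,-.001)),('collar',(.008,0,.009)),('bit bot +x',(.009,0,.033)),('bit bot -x',(-.009,0,.033)),('bit top +x',(.009,0,.022))):
    print(nm,pr(f,s['eef_pos']+T@np.array(q)).round(1))
for r_ in range(165,262,3): print(r_,g[r_,230:272:1].tolist())
```

```text
disc ((247.5900115966797, 127.27659606933594), (50.14851379394531, 51.1773567199707), 94.27400207519531)
slot [242 111  14  34 442] [248.86651584 126.95475113]
((248.5, 127.5), (33.0, 13.0), 90.0)
disc c [ 0.52826544 -0.04576037  0.131     ] slot c [ 0.52757351 -0.04570197  0.131     ] slot centroid [ 0.52736527 -0.04613727  0.131     ]
bow top +x [[248.3 217.2]]
bow top -x [[248.3 278.8]]
bow bot +x [[248.5 196.8]]
collar [[248.6 205. ]]
bit bot +x [[248.7 192.8]]
bit bot -x [[248.7 218.1]]
bit top +x [[248.6 197.4]]
165 [41, 42, 40, 42, 41, 42, 41, 42, 42, 43, 42, 41, 41, 42, 43, 40, 42, 40, 40, 43, 42, 41, 41, 43, 41, 42, 41, 40, 41, 42, 42, 41, 42, 43, 42, 41, 41, 42, 42, 41, 42, 43]
168 [86, 86, 86, 85, 86, 87, 86, 86, 86, 85, 85, 85, 85, 86, 84, 86, 85, 85, 86, 85, 85, 85, 85, 85, 86, 85, 85, 85, 85, 84, 86, 86, 86, 85, 86, 87, 86, 86, 86, 86, 86, 86]
171 [164, 163, 164, 164, 163, 164, 163, 162, 162, 162, 162, 163, 162, 162, 162, 162, 163, 162, 162, 163, 162, 163, 162, 162, 162, 161, 161, 162, 162, 160, 162, 163, 163, 163, 163, 164, 163, 164, 164, 164, 164, 165]
174 [164, 164, 
[... 5174 characters left out ...]
3, 91, 92, 93, 93, 90, 88, 82, 75, 72, 73, 73, 71, 72, 72, 72, 71, 72, 71, 72, 72, 72, 71, 71, 72, 72, 72, 71, 72, 72]
255 [101, 101, 101, 100, 101, 101, 99, 100, 100, 100, 100, 100, 101, 101, 101, 101, 100, 100, 101, 99, 94, 84, 76, 74, 74, 74, 74, 72, 74, 75, 74, 74, 74, 74, 74, 75, 74, 74, 73, 74, 73, 74]
258 [113, 113, 113, 113, 112, 113, 113, 113, 113, 113, 113, 113, 112, 114, 113, 112, 114, 113, 113, 113, 111, 105, 91, 79, 75, 75, 74, 74, 74, 74, 75, 75, 74, 74, 75, 74, 74, 75, 75, 74, 75, 74]
261 [132, 133, 133, 134, 134, 134, 134, 134, 134, 134, 134, 134, 134, 134, 135, 135, 134, 134, 134, 135, 134, 130, 109, 84, 75, 75, 75, 74, 73, 74, 73, 74, 75, 74, 74, 74, 75, 75, 73, 73, 74, 74]
```

Emit:
jog_arm:
  deltas:
    - [[0.2,0,0,0],[0.5,-0.01,0,0],[0.75,-0.02,0.1,0],[0.86,-0.02,0.3,0],[0.86,-0.02,0.45,0],[0.86,-0.02,0.45,0],[0.86,-0.02,0.45,0]]
  squeeze: 50

```text
t: 32.48
eef_pos: [0.5292, -0.0464, 0.1719]
ee_rot: [-3.141, -0.0, -1.419]
force: [0.0, 0.3, -0.8]
width: 0.0076
gripper_force: 50.0
```

Run:
```python
from station import arm, grab_frame
from h import *
f=grab_frame('wrist');s=arm.get_state();print(s['t'],s['eef_pos'],s['ee_rot'],s['force'],s['width']);pickle.dump((s,f),open('k3.pkl','wb'))
g=cv2.cvtColor(f['img'],cv2.COLOR_RGB2GRAY)
T=rot(s['ee_rot'])
for nm,q in(('bit bot +x',(.009,0,.033)),('bit top',(.009,0,.022))): print(nm,pr(f,s['eef_pos']+T@np.array(q)).round(1))
print('slot front end pred (hole+10.25 / +12.25mm)',pr(f,[[.5276+.01025*.151,-.0457-.01025*.9885,.131],[.5276+.01225*.151,-.0457-.01225*.9885,.131]]).round(1), 'disc front', pr(f,[[.5276+.0195*.151,-.0457-.0195*.9885,.131]]).round(1))
for r_ in range(166,222,2): print(r_,g[r_,222:278].tolist())
```

```text
32.525 [ 0.52931634 -0.04634093  0.17206914] [-3.14110805e+00 -8.77745028e-05 -1.41876771e+00] [ 0.01692489 -0.54910963 -0.80479259] 0.007568518580177799
bit bot +x [[248.7 193.1]]
bit top [[248.6 197.7]]
slot front end pred (hole+10.25 / +12.25mm) [[251.  189.5]
 [251.  186.7]] disc front [[251.1 176.5]]
166 [42, 40, 42, 42, 43, 43, 41, 40, 42, 42, 42, 42, 41, 42, 42, 42, 40, 42, 42, 42, 43, 42, 43, 41, 44, 56, 118, 196, 224, 202, 133, 69, 43, 41, 42, 43, 41, 41, 43, 43, 42, 42, 42, 44, 43, 43, 43, 43, 42, 43, 42, 43, 43, 44, 43, 42]
168 [41, 42, 42, 42, 43, 42, 43, 44, 42, 42, 42, 41, 43, 42, 42, 42, 42, 42, 43, 41, 43, 42, 41, 42, 42, 57, 118, 196, 223, 201, 132, 68, 44, 42, 41, 42, 43, 43, 41, 42, 43, 41, 42, 43, 42, 43, 43, 43, 42, 41, 42, 43, 43, 42, 41, 42]
170 [43, 42, 41, 40, 42, 42, 42, 41, 41, 43, 40, 43, 41, 42, 42, 42, 41, 42, 43, 42, 40, 41, 40, 43, 43, 50, 92, 152, 181, 158, 106, 60, 46, 42, 42, 42, 42, 42, 42, 41, 41, 42, 41, 43, 43, 43, 42, 41, 42, 43, 43, 41, 43, 44, 42, 42]
172 [43, 42, 42, 41, 41, 42, 43, 40, 40, 42, 41, 41, 37, 38, 41, 40, 42, 44, 45, 50, 53, 53,
[... 5889 characters left out ...]
3, 111, 112, 107, 83, 49, 27, 28, 27, 28, 28, 27, 26, 27, 28, 27, 28, 25, 29, 59, 108, 141, 156, 164, 169, 174, 178, 180, 180, 180, 179, 179, 180, 180, 179, 177, 164, 138, 99, 58]
218 [43, 53, 76, 99, 114, 134, 156, 171, 177, 178, 177, 175, 175, 175, 170, 152, 127, 115, 111, 102, 77, 43, 28, 28, 28, 28, 27, 29, 26, 28, 27, 28, 27, 27, 28, 53, 100, 137, 152, 161, 171, 176, 177, 178, 180, 179, 179, 179, 178, 171, 159, 146, 135, 113, 83, 52]
220 [43, 50, 75, 97, 106, 113, 136, 160, 171, 173, 172, 173, 173, 171, 158, 133, 108, 96, 95, 82, 62, 36, 28, 29, 31, 32, 28, 31, 30, 32, 29, 29, 28, 30, 30, 45, 82, 113, 128, 135, 143, 147, 152, 163, 172, 174, 173, 172, 172, 162, 136, 113, 109, 99, 74, 47]
```

Emit:
jog_arm:
  deltas:
    - [[0.008,0.013,0,0],[0.008,0.013,0.05,0],[0.008,0.013,0.12,0],[0.008,0.013,0.2,0],[0.008,0.013,0.22,0]]

```text
t: 33.15
eef_pos: [0.5285, -0.0473, 0.1582]
ee_rot: [3.142, -0.0, -1.419]
force: [0.6, 0.1, -0.6]
width: 0.007
gripper_force: 50.0
```

Emit:
jog_arm:
  deltas:
    - [[0,0,0.06,0],[0,0,0.12,0],[0,0,0.18,0],[0,0,0.22,0],[0,0,0.25,0],[0,0,0.25,0]]

```text
t: 33.9
eef_pos: [0.5291, -0.0473, 0.144]
ee_rot: [-3.14, -0.0, -1.419]
force: [1.7, 0.1, 1.7]
width: 0.0077
gripper_force: 50.0
```

Emit:
jog_arm:
  deltas:
    - [[0,0,0.03,0],[0,0,0.06,0],[0,0,0.08,0],[0,0,0.08,0]]

```text
t: 34.4
eef_pos: [0.5301, -0.0475, 0.1431]
ee_rot: [-3.137, -0.002, -1.418]
force: [-8.3, 2.9, 33.3]
width: 0.0077
gripper_force: 50.2
```

Emit:
jog_arm:
  deltas:
    - [[0,0,-0.04,0],[0,0,-0.045,1],[-0.002,0,-0.045,3],[-0.005,0.002,-0.045,5],[-0.007,0.004,-0.045,7],[-0.01,0.007,-0.045,9],[-0.012,0.01,-0.045,11],[-0.012,0.01,-0.045,11]]

```text
t: 35.4
eef_pos: [0.5288, -0.0469, 0.1434]
ee_rot: [-3.139, 0.002, -2.381]
force: [-1.8, -0.3, 14.8]
width: 0.0077
gripper_force: 50.0
```

Emit:
jog_arm:
  deltas:
    - [[0,0,0,1.5],[0,0,0,3],[0,0,0,4.5],[0,0,0,5.8],[0,0,0,6.8],[0,0,0,7.2],[0,0,0,7.2]]

```text
t: 36.28
eef_pos: [0.5285, -0.0467, 0.1434]
ee_rot: [-3.141, 0.002, -3.007]
force: [-4.0, 2.2, 16.4]
width: 0.0072
gripper_force: 50.0
```

Run:
```python
from station import arm, grab_frame
from h import *
f=grab_frame('wrist');t=grab_frame('top');sd=grab_frame('side');s=arm.get_state();print(s['t'],s['eef_pos'],s['ee_rot'],s['force'],s['moment'],s['width'],s['gripper_force']);pickle.dump((s,f,t,sd),open('k4.pkl','wb'))
F=pickle.load(open('f0.pkl','rb'))
# tile check in top view: diff around port between w3 era and now, bright/dark
p=pr(t,[[.5788,.0535,.105],[.5788-.002,.0535+.012,.105]]);print(p)
g=cv2.cvtColor(t['img'],cv2.COLOR_RGB2GRAY);x,y=p[0].astype(int)
for r in range(y-14,y+14,2): print(r,g[r,x-24:x+14].tolist())
```

```text
36.425 [ 0.52851717 -0.04668952  0.14337572] [-3.14102428e+00  2.30409053e-03 -3.00670421e+00] [-2.64498758  1.13814338 16.60561063] [0.67917446 1.12373324 0.12814566] 0.007428229751321375 50.046685338020325
[[226.19327405 194.45917773]
 [222.42502062 194.66889461]]
180 [74, 74, 74, 74, 75, 75, 75, 75, 75, 76, 76, 77, 76, 76, 78, 78, 78, 76, 74, 72, 71, 71, 72, 71, 67, 73, 75, 66, 57, 55, 56, 56, 56, 56, 55, 56, 57, 57]
182 [77, 78, 78, 78, 78, 78, 78, 78, 78, 79, 80, 79, 80, 80, 81, 81, 81, 80, 76, 75, 74, 76, 75, 76, 73, 71, 75, 76, 66, 57, 56, 56, 56, 55, 56, 58, 57, 57]
184 [80, 79, 81, 81, 81, 82, 81, 81, 82, 82, 83, 84, 84, 84, 85, 86, 85, 84, 83, 80, 80, 79, 80, 80, 78, 71, 71, 76, 76, 67, 58, 56, 57, 56, 57, 58, 57, 57]
186 [84, 84, 84, 84, 85, 85, 86, 86, 86, 87, 87, 87, 88, 89, 89, 90, 89, 91, 90, 86, 84, 85, 85, 86, 87, 84, 73, 69, 75, 77, 69, 61, 56, 56, 58, 57, 56, 58]
188 [87, 89, 89, 89, 90, 90, 91, 92, 92, 92, 93, 94, 95, 95, 96, 96, 98, 97, 96, 93, 93, 92, 93, 94, 94, 95, 93, 78, 72, 75, 78, 74, 67, 60, 56, 57, 76, 93]
190 [94, 96, 96, 97, 97, 98, 98, 98, 99, 101, 10
[... 741 characters left out ...]
, 80, 80, 81, 80, 78, 79, 80, 78, 78, 77, 77, 77, 76, 73, 67, 66]
200 [90, 90, 88, 89, 87, 87, 87, 86, 87, 86, 85, 85, 85, 84, 84, 83, 83, 82, 82, 80, 78, 77, 78, 77, 77, 77, 77, 77, 76, 77, 75, 76, 76, 76, 76, 76, 74, 75]
202 [83, 84, 84, 82, 83, 82, 82, 82, 81, 81, 82, 81, 81, 81, 81, 81, 81, 80, 80, 77, 77, 76, 76, 77, 75, 75, 76, 75, 74, 75, 74, 74, 74, 73, 74, 73, 73, 72]
204 [80, 81, 81, 80, 80, 80, 80, 80, 80, 79, 79, 79, 79, 79, 78, 79, 78, 77, 76, 75, 74, 75, 74, 73, 73, 72, 73, 73, 72, 70, 70, 69, 69, 69, 68, 67, 65, 68]
206 [79, 79, 79, 78, 77, 77, 77, 78, 77, 77, 77, 76, 75, 75, 74, 74, 73, 72, 72, 71, 71, 70, 70, 69, 68, 67, 66, 67, 83, 103, 116, 123, 136, 152, 149, 111, 69, 58]
```

Emit:
jog_arm:
  deltas:
    - [[0,0,0,0.4],[0,0,0,0.7],[0,0,0,0.7],[0,0,0,0.7]]

```text
t: 36.92
eef_pos: [0.5285, -0.0467, 0.1434]
ee_rot: [-3.141, 0.002, -3.068]
force: [-2.6, 1.7, 16.6]
width: 0.0077
gripper_force: 50.0
```

Run:
```python
from station import arm, grab_frame
from h import *
f=grab_frame('wrist');s=arm.get_state();print(s['t'],s['eef_pos'],s['ee_rot'],s['force'],s['moment'],s['width'],s['gripper_force']);pickle.dump((s,f),open('k5.pkl','wb'))
g=cv2.cvtColor(f['img'],cv2.COLOR_RGB2GRAY)
T=rot(s['ee_rot'])
for nm,q in(('bow top +x',(.016,0,-.035)),('bow bot +x',(.016,0,-.001)),('collar front',(.008,0,.009)),('face at key',(0,0,.013)),('tile top',None)):
    print(nm,pr(f,(s['eef_pos']+T@np.array(q)) if q else [[.5788,.0535,.105],[.5784,.0565,.105]]).round(1))
for r_ in range(176,244,3): print(r_,g[r_,226:276].tolist())
```

```text
36.975 [ 0.52849529 -0.04666181  0.14335965] [-3.14119476e+00  2.24569159e-03 -3.06777514e+00] [-3.23265878  2.40943479 16.69332807] [0.78487693 1.17774959 0.12966705] 0.007457377865048197 50.048741698265076
bow top +x [[248.7 220.1]]
bow bot +x [[248.9 199.4]]
collar front [[248.9 207.4]]
face at key [[248.9 217.7]]
tile top [[378.7 279.4]
 [382.8 279.2]]
176 [35, 35, 35, 33, 37, 34, 34, 35, 35, 34, 32, 35, 35, 34, 34, 34, 34, 33, 38, 75, 138, 186, 198, 168, 110, 56, 35, 34, 34, 33, 36, 33, 35, 35, 33, 34, 33, 34, 34, 36, 36, 34, 33, 34, 33, 35, 35, 34, 32, 33]
179 [35, 33, 33, 34, 34, 36, 35, 33, 34, 33, 33, 34, 33, 34, 34, 36, 33, 35, 35, 58, 112, 165, 187, 171, 123, 65, 37, 34, 35, 35, 33, 34, 34, 33, 32, 34, 31, 32, 33, 32, 34, 34, 31, 34, 36, 36, 34, 35, 32, 32]
182 [35, 33, 34, 35, 33, 32, 32, 33, 34, 34, 35, 37, 41, 44, 45, 46, 53, 58, 59, 61, 63, 69, 73, 70, 65, 65, 68, 68, 67, 62, 61, 62, 59, 53, 50, 48, 48, 43, 38, 38, 38, 38, 40, 40, 40, 36, 31, 32, 32, 31]
185 [36, 41, 42, 43, 43, 42, 44, 47, 54, 62, 66, 71, 76, 77, 82, 86, 87, 83, 82, 82, 83, 84, 82, 85, 88, 86, 83, 83,
[... 3774 characters left out ...]
3, 36, 44, 71, 92, 104, 114, 126, 136, 144, 146, 139, 122]
236 [92, 105, 104, 101, 96, 93, 88, 75, 54, 38, 36, 35, 34, 35, 33, 32, 29, 29, 29, 31, 30, 31, 30, 28, 30, 32, 30, 30, 31, 30, 28, 29, 29, 30, 34, 36, 33, 35, 35, 41, 62, 84, 97, 102, 105, 111, 115, 115, 99, 83]
239 [88, 103, 106, 103, 99, 95, 89, 72, 49, 36, 34, 34, 32, 35, 34, 31, 29, 31, 29, 31, 30, 29, 29, 29, 33, 31, 29, 32, 30, 29, 27, 27, 27, 31, 37, 35, 35, 35, 35, 38, 54, 81, 99, 106, 109, 112, 117, 112, 95, 79]
242 [95, 126, 140, 136, 123, 107, 92, 69, 44, 36, 35, 37, 34, 35, 34, 29, 27, 28, 30, 29, 30, 31, 30, 31, 31, 31, 29, 31, 30, 29, 30, 28, 27, 30, 33, 34, 35, 35, 34, 36, 47, 76, 101, 117, 131, 139, 141, 127, 97, 74]
```

Emit:
jog_arm:
  deltas:
    - [[0,0,0,0.4],[0,0,0,0.8],[0,0,0,0.8],[0,0,0,0.8]]

```text
t: 37.48
eef_pos: [0.5285, -0.0466, 0.1434]
ee_rot: [-3.141, 0.002, -3.137]
force: [-3.4, 1.6, 16.3]
width: 0.0079
gripper_force: 50.2
```

Run:
```python
from station import arm, grab_frame
from h import *
s=arm.get_state();print(s['t'],s['eef_pos'],s['ee_rot'],s['q'],s['force'],s['moment'],s['joint_efforts'],s['width'])
m=np.array(s['moment']);
```

```text
37.475 [ 0.52854786 -0.04663173  0.14336654] [-3.14128525e+00  2.35477725e-03 -3.13708752e+00] [ 2.82611578e-01  1.72316958e-01 -3.97148907e-01  1.12014833e-03
 -9.99150840e-01 -1.84950813e+00] [-3.35649646  1.61074676 16.31391102] [0.74319156 1.04999755 0.49811081] [ -1.23692449 -32.53973722  21.53616607   4.52741817   0.92331475
  -0.45198077] 0.007852271524104082
```

Run:
```python
from station import arm
print(arm.job_done()); s=arm.get_state();print(s['t'],s['ee_rot'],s['moment'],s['gripper_force'])
```

```text
the job is handed in; nothing more can be done
None
the job is handed in; nothing more can be done
```

The job is handed in at about 37.5 s of the 64 s allowed. By my last camera measurement the tile stood upright about 4 mm from the port, and I did not look at it again after that. The service key is fully home (TCP height and a hard landing agree), turned clockwise until the torque rose sharply at the stop, and still gripped at 50 N. No verdict came back.

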